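# Pack the pH electrodes for transit

### The arm

A 6-joint arm with a two-finger parallel gripper is mounted at the origin on the work surface; the furniture and walls round the work are solid. World frame = base frame: x ahead of the robot, y to its left, z up, the work surface at z = 0. Lengths are in m, angles in rad, forces in N, time in s.
With the tool pointing down it reaches from about 0.25 to 0.775 m from the base axis. Payload 4 kg.
Tool frame: the origin (TCP) lies midway between the tips of the shut fingers; the grasp point (between the pads) lies 19 mm behind it (robot.tcp_to_grasp is the z of the grasp point in the tool frame, in m); z points along the fingers, y is the line along which they close (so a half turn about z gives the same grasp; the last joint's range is limited). The gripper opens to 94 mm and grips with 3 to 60 N. Pads are 16 mm wide; open, the fingers measure 119 mm over their backs; the gripper's body (75 mm by 177 mm) begins 78 mm behind the grasp point.
Start: joints at [-1.274, 0.087, 1.371, -0, 1.684, -0.103], TCP at [0.214, -0.507, 0.185] pointing down, gripper open.
Joint ranges: [-3.1, 3.1], [-0.76, 2.03], [0.27, 2.55], [-1.08, 4.22], [0.17, 2.65], [-2.57, 2.57]. Speed limits (rad/s): [2.79, 2.79, 3.14, 3.14, 3.14, 3.14].

### API

Orientations are given as [roll, pitch, yaw] about the fixed x, y, z axes, in that order (R = Rz(yaw) Ry(pitch) Rx(roll)).
In Python, from bench import robot gives the robot as it stands. The module is installed in compiled form; this text tells all that it offers.
- The arm moves only by the tool move_arm, never from a script. Its argument "motion" is one flat list of numbers, 7 for each row, row after row: the turn, a rotation vector about the tool's x, y, z in units of 45 degrees (1.0 is 45 degrees), then the shift along the tool's x, y, z in units of 100 mm (1.0 is 100 mm), then the opening, from 0 (shut) to 1 (fully open). A call has 1 to 12 rows; each row shifts and turns the commanded pose from where the row before left it, along the tool's axes as they then stand; what a row does not reach is not made up. A row lasts 1/12 s, in which the tool goes at most 41.7 mm and 7.16 degrees, less where a joint would pass 70% of its speed; a pose out of reach is approached as far as the arm can. A call with a number of a shift or a turn outside -1 to 1 is refused whole. A call with a gripper value outside its range is refused whole. The fingers move at their own pace and stop on an object; the grip force is fixed at half the most. Time passes only in rows, so rows that do not move let the fingers close. It gives the time, the measured TCP pose, the force, the opening and the grip force at its end, in the units of the state.
- robot.get_obs(): the state, without advancing time (a new reading comes with each control period).
- robot.snapshot(name): name is "scene" or "top"; returns the picture (400x640x3 uint8, red, green, blue); there is no depth.
- robot.get_calibration(name): a dict with "fx", "fy", "cx", "cy" (pixels), "k1" (the pictures are not rectified: a ray, as slopes to the right and down, at radius r is drawn at 1 + k1 r^2 times it, then the intrinsics apply), "R" (3x3) and "t" (3): a world point X has camera coordinates R X + t. Camera axes: x right, y down, z forward; pixel columns grow to the right and rows downward; lengths in m; the calibration is good to about 2 mm. A picture is of the moment at which its call begins. get_calibration takes no time and is no camera call.
- robot.close_job(): hands the job in; it is judged then, once.
The state is a dict: "time": time; "joint_positions": joint angles; "qvel": joint speeds; "joint_torque": joint torques, N m; "tool_pos": TCP position; "ee_rot": TCP orientation; "wrist_force": force on the tool from outside, world axes, zero at the start; "wrist_torque": the same for the moment, N m; "width": finger opening in m; "finger_force": force on a finger pad.
Only numpy, scipy, OpenCV 4.12 (cv2) and the standard library are available. Lean on these libraries where they do the work, as an engineer would, in place of code of your own. Each camera call takes 0.05 s, during which the arm holds its last target. There are 200 camera calls.

### The job

Pack the glass electrodes for transit: slide the case's transport lock fully open, and lay every electrode that is on the bench in a groove of the case, one to a groove, black cap toward the slot end. Then hook the cover's front lip into the slot, pivot the cover down until its back edge snaps flat under the catch, and slide the transport lock fully home over it. Leave the other things on the bench where they are.

Things in the scene. Friction and masses are not known exactly. Their poses are not given: they have to be found in the camera images.
- case: Fixed open grey case, tray 152 (x) by 150 (y) mm, rim at z = 30 mm. Origin: centre of its underside; x from slot end (robot side) to catch end, y to the lock side. Two black combs (10 mm thick, at x = -50 and 48, teeth up to z = 24.5) form 3 grooves along x, 36 mm apart, 15 wide with V mouths; between the combs the floor (z = 4) is clear for fingers. Lock base: x -25..25, y 75..133, 34 high.
- slot (a point): Mouth of the slot: x = -78, y = 0, z = 30 mm in the case, axes of the case. Open toward +x: sill at z = 30 level with the rim, overhang z = 41 to 46 mm with its inner edge at x = -78, back stop at x = -88.5 mm, cheeks 106 mm apart. The cover goes in tilted 0.35 rad, back edge up, its lip tip on the sill.
- groove_1 (a point): Where the middle of an electrode's black cap lies when seated in the groove nearest the lock: x = -49, y = 36, z = 16 mm in the case (the electrode's middle is then at x = 0, its underside at z = 10, its y axis along the case's +x; 4 mm of play at each end)
- groove_2 (a point): The same for the middle groove (y = 0)
- groove_3 (a point): The same for the groove farthest from the lock (y = -36 mm)
- catch (a joint): Sprung catch at the middle of the back wall: 0 = forward (rest), up to 0.012 m pushed back (+x of the case). Nose 36 mm wide, tip at x = 69.5, y = 0, underside at z = 35.5 mm in the case, steep ramp on top, z = 40 to 55. The cover's back edge pressed down on the ramp (under 20 N) drives it back; it springs forward over the cover once this lies flat.
- lock (a joint): Transport lock slide: 0 = home (its tongue reaches about 12 mm over the cover, z = 36 to 40 mm in the case), 0.024 m = fully open (tongue 12 mm clear of the cover); grows along the case's +y. Friction about 1.5 N, stays where left. It starts partly in, in the cover's way.
- lock_grip (a point): Point to grip the lock's black fin, on its middle, 7 mm below its top: fin 14 mm thick along the case's x, 24 mm long along y, 28 mm high (z = 40 to 68 mm in the case). Pinch it across x from above and move it along the case's y
- cover: Loose grey cover, about 150 g, lying flat, rib up. Plate 148 by 148 by 4 mm with a lip of the same thickness, 100 mm wide, that projects 14.5 mm from its front edge (-x). Origin: centre of the plate's underside; x from lip to back edge, z up. Fitted, it has the case's axes and lies on the rim at z = 30 mm, centred on the case within 3 mm.
- cover_grip (a point): Point to grip on the cover's black rib, at its middle, 25 mm above the underside: rib 50 mm long along the cover's x, 14 mm thick (y), top 30.5 mm above the underside. Pinch it across y
- cover_lip (a point): Middle of the lip's tip at the underside (x = -88.5 mm in the cover)
- cover_rear (a point): Middle of the cover's back edge at the underside (x = +74 mm in the cover)
- electrode_1: Loose glass electrode, 134 mm long, lying on the bench; may be absent (None). Origin: middle of its length, underside; y runs from black cap to glass tip. Cap 36 mm long, 12 by 12 mm (y = -67 to -31); glass stem 8 mm wide, 9 mm high (y = -31 to 67 mm). 30 g; pinch it across the stem near the cap (y = -12 mm)
- electrode_2: Loose glass electrode, 134 mm long, lying on the bench; may be absent (None). Origin: middle of its length, underside; y runs from black cap to glass tip. Cap 36 mm long, 12 by 12 mm (y = -67 to -31); glass stem 8 mm wide, 9 mm high (y = -31 to 67 mm). 30 g; pinch it across the stem near the cap (y = -12 mm)
- electrode_3: Loose glass electrode, 134 mm long, lying on the bench; may be absent (None). Origin: middle of its length, underside; y runs from black cap to glass tip. Cap 36 mm long, 12 by 12 mm (y = -67 to -31); glass stem 8 mm wide, 9 mm high (y = -31 to 67 mm). 30 g; pinch it across the stem near the cap (y = -12 mm)
- cap_1 (a point): Middle of electrode_1's black cap, on its axis: y = -49 mm, z = +6 mm in the electrode
- cap_2 (a point): Middle of electrode_2's black cap, on its axis: y = -49 mm, z = +6 mm in the electrode
- cap_3 (a point): Middle of electrode_3's black cap, on its axis: y = -49 mm, z = +6 mm in the electrode
- jar: jar with red lid, 64x63x85 mm; bystander, origin under its centre. (The monitor on the left, about x 0.1 to 0.6, y 0.35 to 0.55, is 0.36 m high: pass over it at 0.45 m)
- flask: conical glass flask, 61x61x105 mm; bystander, origin under its centre. (The pipette stand before it, fixed at about x 0.50, y 0.10, has a solid foot 167 mm across and a central rod 218 mm high: carry things round it or over it)
- drops_b: dropper bottle, 34 mm across, 102 mm high; bystander, origin under its centre

How it is judged:
By the outcome, as a careful person would: the job done as asked, in the order asked, and still so for the second after the job is handed in, with the robot touching nothing.
Of electrode_1, electrode_2, electrode_3 only 2 to 3 are there at a start; the rules pass over those that are not, and their reading is None.
At some moment in a run one of electrode_1, electrode_2, electrode_3, cover may be knocked a few centimetres aside while the robot is not near it.
It also fails if it takes over 210 s, if anything falls off the work surface, if the arm or the gripper's body presses on something with over 40 N, if the wrist force passes 120 N, or if a joint passes its speed limit or range.

## Working session

There is one attempt and no reset: what is moved stays moved. The work goes in short steps, Python scripts to look and compute and a tool call to move; the robot and the scene stay as the last step left them, time stands still between calls to the robot, and variables do not carry over. Pictures are saved under pics/ and viewed, at most 14 in all, crops included, and the job is handed in when it is done.

Besides the shell and the picture viewer there is one more tool, called by a JSON object that holds its "api" and its "payload". move_arm: Moves the arm, as the interface text tells. Shifts and turns lie within -1 to 1; 1 stands for 100 mm of shift or 45 degrees of turn. Its arguments: {"type":"object","properties":{"motion":{"type":"array","items":{"type":"number"}}},"required":["motion"]}

```bash
ls; mkdir -p pics; cat > h.py <<'E'
import numpy as np, cv2
from bench import robot
from scipy.spatial.transform import Rotation as Ro
def cal(n):
    c=robot.get_calibration(n); return {k:np.array(v) if k in 'Rt' else v for k,v in c.items()}
def ray(n,u,v):
    c=cal(n); x=(u-c['cx'])/c['fx']; y=(v-c['cy'])/c['fy']; rd=np.hypot(x,y); r=rd
    for _ in range(30): r=rd/(1+c['k1']*r*r)
    s=r/rd if rd>0 else 1
    return -c['R'].T@c['t'].ravel(), c['R'].T@np.array([x*s,y*s,1])
def onz(n,u,v,z):
    o,d=ray(n,u,v); return o+d*(z-o[2])/d[2]
def proj(n,X):
    c=cal(n); p=c['R']@np.array(X)+c['t'].ravel(); x,y=p[0]/p[2],p[1]/p[2]; k=1+c['k1']*(x*x+y*y)
    return np.array([c['fx']*x*k+c['cx'],c['fy']*y*k+c['cy']])
def snap(n,f=None):
    im=cv2.cvtColor(np.ascontiguousarray(robot.snapshot(n)),cv2.COLOR_RGB2BGR)
    if f: cv2.imwrite('pics/'+f+'.png',im)
    return im
def st():
    o=robot.get_obs(); print({k:np.round(o[k],4).tolist() for k in ('time','tool_pos','ee_rot','wrist_force','width','finger_force','joint_positions')})
E
python3 -c "
from h import *
snap('top','t0');snap('scene','s0');st();print(cal('top'),cal('scene'),robot.tcp_to_grasp)"
```

```text
pics
{'time': 0.1, 'tool_pos': [0.2139, -0.5061, 0.1842], 'ee_rot': [-3.1396, -0.0002, 0.3998], 'wrist_force': [0.0255, -0.1373, 0.5154], 'width': 0.0942, 'finger_force': 0.0, 'joint_positions': [-1.2741, 0.0879, 1.3721, -0.0001, 1.6836, -0.1031]}
{'fx': 493.22565416950914, 'fy': 493.22565416950914, 'cx': 314.2332378331764, 'cy': 202.7060585062877, 'k1': -0.10984441477095773, 'R': array([[ 0.01019059, -0.99977918,  0.0183779 ],
       [-0.98780793, -0.01292035, -0.15514042],
       [ 0.15534361, -0.01657286, -0.98772147]]), 't': array([-0.01342285,  0.50105116,  1.18045421])} {'fx': 416.249230135579, 'fy': 416.249230135579, 'cx': 317.83521057361884, 'cy': 199.16447921136051, 'k1': -0.10574836965925241, 'R': array([[-0.61423365, -0.78911041,  0.00466716],
       [-0.4446813 ,  0.34123635, -0.82814026],
       [ 0.6519015 , -0.51074701, -0.5605015 ]]), 't': array([0.31620379, 0.27735336, 0.81179725])} -0.0188
```

View pics/t0.png

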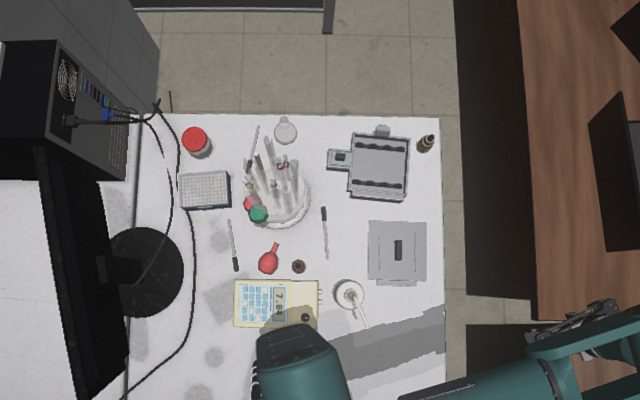

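View pics/s0.png

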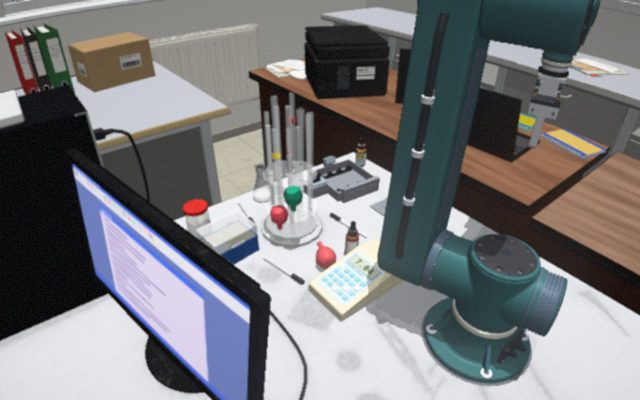

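```bash
python3 -c "
from h import *
im=cv2.imread('pics/t0.png')
cv2.imwrite('pics/c1.png',cv2.resize(im[115:295,215:445],None,fx=3.4,fy=3.3,interpolation=cv2.INTER_CUBIC))
for p in [(234,245),(324,230),(252,145),(378,167),(398,250),(350,290),(270,260),(298,266)]: print(p,onz('top',*p,0.005).round(3))
"
```

```text
(234, 245) [0.396 0.192 0.005]
(324, 230) [ 0.437 -0.034  0.005]
(252, 145) [0.656 0.155 0.005]
(378, 167) [ 0.602 -0.172  0.005]
(398, 250) [ 0.389 -0.221  0.005]
(350, 290) [ 0.288 -0.099  0.005]
(270, 260) [0.36  0.101 0.005]
(298, 266) [0.346 0.031 0.005]
```

View pics/c1.png

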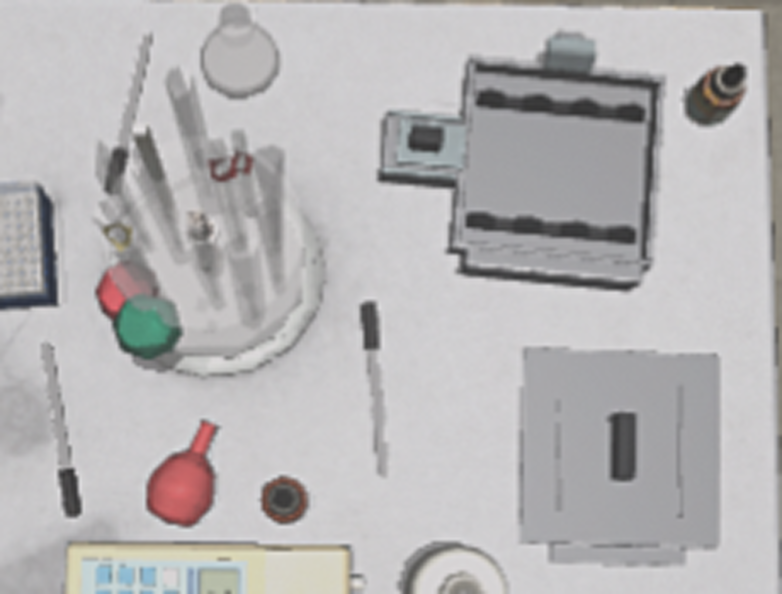

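```bash
cat > m.py <<'E'
from h import *
def comps(im,mask,box,amin=15):
    x0,y0,x1,y1=box; m=np.zeros_like(mask); m[y0:y1,x0:x1]=mask[y0:y1,x0:x1]
    cs,_=cv2.findContours(m,cv2.RETR_EXTERNAL,cv2.CHAIN_APPROX_NONE)
    return [(cv2.contourArea(c),cv2.minAreaRect(c),c) for c in cs if cv2.contourArea(c)>=amin]
def ends(rect):
    b=cv2.boxPoints(rect); d=[np.linalg.norm(b[0]-b[1]),np.linalg.norm(b[1]-b[2])]
    return ((b[1]+b[2])/2,(b[0]+b[3])/2) if d[0]>d[1] else ((b[0]+b[1])/2,(b[2]+b[3])/2)
def elec(im,box,z=0.006):
    """electrode pose on the bench: centre, direction cap->tip"""
    g=cv2.cvtColor(im,cv2.COLOR_BGR2GRAY); bg=cv2.medianBlur(g,31)
    cap=max(comps(im,((g<95)*255).astype('uint8'),box,8),key=lambda a:a[0])
    body=max(comps(im,((g<bg.astype(int)-14)*255).astype('uint8'),box,8),key=lambda a:a[0])
    e=[onz('top',*p,z) for p in ends(body[1])]; cc=onz('top',*cap[1][0],z)
    e.sort(key=lambda p:np.linalg.norm(p-cc)); d=e[1]-e[0]; L=np.linalg.norm(d)
    print('elec capend',e[0].round(4),'tip',e[1].round(4),'L',L.round(4),'capc',cc.round(4),'yaw',np.degrees(np.arctan2(d[1],d[0])).round(1),'mid',((e[0]+e[1])/2).round(4),'grip from cap',(cc+d/L*.037).round(4))
E
python3 - <<'E'
from m import *
im=cv2.imread('pics/t0.png')
elec(im,(312,200,336,265));elec(im,(224,212,242,276));elec(im,(240,122,264,176))
g=cv2.cvtColor(im,cv2.COLOR_BGR2GRAY)
for n,b,z in [('combs',(345,132,412,200),.0245),('fin',(325,148,352,172),.068),('rib',(385,230,410,270),.0305)]:
    for a,r,c in comps(im,((g<75)*255).astype('uint8'),b): print(n,a,np.round(r[0],1),np.round(r[1],1),[onz('top',*p,z).round(4)[:2] for p in ends(r)],onz('top',*r[0],z).round(4))
# cover: grey plate
k=(g<200)&(g>100)
for a,r,c in comps(im,(k*255).astype('uint8'),(360,212,434,290),800):
    q=cv2.approxPolyDP(c,3,True)[:,0]; print(a,[ (p.tolist(),onz('top',*p,.004).round(4)[:2].tolist()) for p in q])
E
```

```text
elec capend [ 0.4983 -0.0298  0.006 ] tip [ 0.364  -0.0391  0.006 ] L 0.1347 capc [ 0.4791 -0.0315  0.006 ] yaw -176.0 mid [ 0.4311 -0.0345  0.006 ] grip from cap [ 0.4422 -0.0341  0.006 ]
elec capend [0.3313 0.1848 0.006 ] tip [0.4625 0.208  0.006 ] L 0.1332 capc [0.3501 0.1872 0.006 ] yaw 10.0 mid [0.3969 0.1964 0.006 ] grip from cap [0.3866 0.1936 0.006 ]
elec capend [0.5762 0.1495 0.006 ] tip [0.7097 0.1539 0.006 ] L 0.1335 capc [0.5993 0.1616 0.006 ] yaw 1.9 mid [0.643  0.1517 0.006 ] grip from cap [0.6363 0.1628 0.006 ]
combs 74.5 [382.1 184.3] [38.1  4.1] [array([ 0.5571, -0.131 ]), array([ 0.5488, -0.2275])] [ 0.553  -0.1791  0.0245]
combs 21.5 [356.1 181.7] [8.2 3.6] [array([ 0.5602, -0.1027]), array([ 0.5571, -0.1232])] [ 0.5587 -0.113   0.0245]
combs 131.5 [379.2 146.7] [48.3  4.5] [array([ 0.6559, -0.1111]), array([ 0.6459, -0.2349])] [ 0.6509 -0.1729  0.0245]
combs 53.0 [390.9 146.9] [68.6 32. ] [array([ 0.7128, -0.1394]), array([ 0.5905, -0.2666])] [ 0.6512 -0.2033  0.0245]
fin 21.5 [339.5 157. ] [6. 9.] [array([ 0.6112, -0.0791]), array([ 0.6109, -0.0569])] [ 0.611 -0.068  0.068]
rib 21.0 [397.5 250. ] [18.  5.] [array([ 0.4092, -0.2151]), array([ 0.3647, -0.2145])] [ 0.3869 -0.2148  0.0305]
3690.5 [([368, 220], [0.464, -0.1452]), ([367, 279], [0.3154, -0.142]), ([375, 279], [0.3156, -0.1621]), ([376, 285], [0.3007, -0.1646]), ([416, 286], [0.2986, -0.2656]), ([417, 281], [0.3111, -0.2683]), ([425, 281], [0.3111, -0.2887]), ([426, 223], [0.458, -0.2943])]
```

```bash
cat > p.py <<'E'
from h import *
import sys, json
def Rd(yaw,tilt=0,ax=1):  # tool down with yaw (deg); tilt (deg) about local case-y axis
    return Ro.from_euler('z',yaw,degrees=True)*Ro.from_euler('y',tilt,degrees=True)*Ro.from_euler('x',180,degrees=True)
class P:
    def __init__(s,p=None,R=None,w=None):
        o=robot.get_obs(); s.p=np.array(o['tool_pos'] if p is None else p); s.R=Ro.from_euler('xyz',o['ee_rot']) if R is None else R
        s.w=round(float(o['width'])/.094,2) if w is None else w; s.rows=[]
    def to(s,p,R=None,w=None,n=None,v=36,dec=3):
        p=np.array(p,float); R=s.R if R is None else R; s.w=s.w if w is None else w
        dv=(s.R.inv()*R).as_rotvec(); D=np.linalg.norm(p-s.p)*1000; A=np.degrees(np.linalg.norm(dv))
        n=n or max(1,int(np.ceil(max(D/v,A/6.6)))); p0,R0=s.p.copy(),s.R
        for i in range(1,n+1):
            pi=p0+(p-p0)*i/n; Ri=R0*Ro.from_rotvec(dv*i/n)
            t=np.round((s.R.inv()*Ri).as_rotvec()/(np.pi/4),dec); d=np.round(s.R.inv().apply(pi-s.p)/.1,dec)
            s.rows.append([*(t+0.),*(d+0.),s.w]); s.p=s.p+s.R.apply(d*.1); s.R=s.R*Ro.from_rotvec(t*np.pi/4)
        return s
    def wait(s,n,w=None):
        s.w=s.w if w is None else w; s.rows+= [[0,0,0,0,0,0,s.w]]*n; return s
    def show(s):
        for i in range(0,len(s.rows),12): print(json.dumps([float(f'{x:g}') if x%1 else int(x) for r in s.rows[i:i+12] for x in r]).replace(' ',''))
E
python3 - <<'E'
from p import *
P().to([.41,-.29,.2],Rd(54)).to([.611,-.068,.16],Rd(85.4),w=1).show()
for n,u,v,z in [('Ctip',259.1,126.2,.005),('Ccap',247.9,172.6,.006),('flaskbody',285.6,133,.02),('flasktop',284,118.5,.105)]: print(n,onz('top',u,v,z).round(4))
E
```

```text
[0,0,-0.077,0.294,-0.136,-0.017,1,-0.001,0,-0.077,0.302,-0.119,-0.017,1,0,0,-0.076,0.309,-0.1,-0.018,1,0,0,-0.077,0.314,-0.081,-0.017,1,0,0,-0.077,0.318,-0.062,-0.017,1,-0.001,-0.001,-0.077,0.321,-0.043,-0.018,1,0,0,-0.076,0.324,-0.024,-0.017,1,0,0,-0.077,0.324,-0.004,-0.018,1,0,0,-0.077,0.324,0.016,-0.017,1,0,0,-0.078,0.331,0.036,0.044,1,0,0,-0.077,0.328,0.056,0.045,1,0,0,-0.078,0.324,0.075,0.044,1]
[0,0,-0.077,0.319,0.096,0.044,1,0,0,-0.078,0.312,0.114,0.045,1,0,0,-0.077,0.305,0.133,0.044,1,0,0,-0.078,0.296,0.152,0.045,1,0,0,-0.077,0.287,0.169,0.044,1,0,0,-0.078,0.275,0.186,0.044,1]
Ctip [0.7069 0.1379 0.005 ]
Ccap [0.5824 0.1628 0.006 ]
flaskbody [0.6848 0.0676 0.02  ]
flasktop [0.6952 0.0684 0.105 ]
```

{"api": "move_arm", "payload": {"motion": [0, 0, -0.08, 0.29, -0.14, -0.02, 1, 0, 0, -0.08, 0.3, -0.12, -0.02, 1, 0, 0, -0.08, 0.31, -0.1, -0.02, 1, 0, 0, -0.08, 0.31, -0.08, -0.02, 1, 0, 0, -0.08, 0.32, -0.06, -0.02, 1, 0, 0, -0.08, 0.32, -0.04, -0.02, 1, 0, 0, -0.08, 0.32, -0.02, -0.02, 1, 0, 0, -0.08, 0.32, 0, -0.02, 1, 0, 0, -0.08, 0.32, 0.02, -0.02, 1, 0, 0, -0.08, 0.33, 0.04, 0.04, 1, 0, 0, -0.08, 0.33, 0.06, 0.04, 1, 0, 0, -0.08, 0.32, 0.08, 0.04, 1]}}

```text
time: 1.1
tool_pos: [0.4744, -0.2143, 0.1908]
ee_rot: [-3.141, 0.0, 1.157]
wrist_force: [0.5, 0.1, 0.2]
width: 0.0939
finger_force: 0.0
```

{"api": "move_arm", "payload": {"motion": [0, 0, -0.08, 0.32, 0.1, 0.04, 1, 0, 0, -0.08, 0.31, 0.11, 0.04, 1, 0, 0, -0.08, 0.3, 0.13, 0.04, 1, 0, 0, -0.08, 0.3, 0.15, 0.04, 1, 0, 0, -0.05, 0.29, 0.17, 0.04, 1, 0, 0, -0.04, 0.27, 0.19, 0.04, 1, 0, 0, 0, 0, 0, 0, 1, 0, 0, 0, 0, 0, 0, 1]}}

```text
time: 1.77
tool_pos: [0.603, -0.0631, 0.1656]
ee_rot: [-3.138, 0.0, 1.478]
wrist_force: [-0.9, 0.5, -0.4]
width: 0.0941
finger_force: 0.0
```

```bash
python3 -c "
from p import *
st(); P().to([.611,-.068,.12],Rd(85.4)).to([.611,-.068,.046],Rd(85.4)).show()
snap('top','t1')"
```

```text
{'time': 1.7667, 'tool_pos': [0.603, -0.0631, 0.1656], 'ee_rot': [-3.1385, 0.0002, 1.4783], 'wrist_force': [-0.9075, 0.5404, -0.4481], 'width': 0.0941, 'finger_force': 0.0, 'joint_positions': [-0.1974, 0.2197, 1.2591, -0.0005, 1.6658, -0.1049]}
[-0.002,0,-0.008,-0.021,0.043,0.228,1,-0.002,0,-0.008,-0.021,0.042,0.228,1,0,0,0,0,0,0.247,1,0,0,0,0,0,0.246,1,0,0,0,0.001,0,0.247,1]
```

{"api": "move_arm", "payload": {"motion": [0, 0, -0.01, -0.02, 0.04, 0.23, 1, 0, 0, -0.01, -0.02, 0.04, 0.23, 1, 0, 0, 0, 0, 0, 0.25, 1, 0, 0, 0, 0, 0, 0.25, 1, 0, 0, 0, 0, 0, 0.24, 1, 0, 0, 0, 0, 0, 0, 0.5, 0, 0, 0, 0, 0, 0, 0.3]}}

```text
time: 2.4
tool_pos: [0.6089, -0.0702, 0.0463]
ee_rot: [-3.138, -0.0, 1.489]
wrist_force: [0.4, 0.2, 1.0]
width: 0.0841
finger_force: 0.0
```

{"api": "move_arm", "payload": {"motion": [0, 0, 0, 0, 0, 0, 0.28, 0, 0, 0, 0, 0, 0, 0.22, 0, 0, 0, 0, 0, 0, 0.2, 0, 0, 0, 0, 0, 0, 0.2, 0, 0, 0, 0, 0, 0, 0.18, 0, 0, 0, 0, 0, 0, 0.18, 0, 0, 0, 0, 0, 0, 0.18]}}

```text
time: 2.98
tool_pos: [0.6109, -0.069, 0.0475]
ee_rot: [3.141, 0.0, 1.492]
wrist_force: [-0.8, -0.7, 0.4]
width: 0.0377
finger_force: 0.0
```

{"api": "move_arm", "payload": {"motion": [0, 0, 0, 0, 0, 0, 0.18, 0, 0, 0, 0, 0, 0, 0.18, 0, 0, 0, 0, 0, 0, 0.18, 0, 0, 0, 0, 0, 0, 0.18, 0, 0, 0, 0, 0, 0, 0.18]}}

```text
time: 3.4
tool_pos: [0.6139, -0.0693, 0.0475]
ee_rot: [3.134, 0.0, 1.491]
wrist_force: [6.9, -0.4, -4.6]
width: 0.0171
finger_force: 3.7
```

{"api": "move_arm", "payload": {"motion": [0, 0, 0, 0, 0, 0, 0.1, 0, 0, 0, 0, 0, 0, 0.1, 0, 0, 0, 0, 0, 0, 0.1, 0, 0, 0, 0, 0, 0, 0.1]}}

```text
time: 3.73
tool_pos: [0.6114, -0.0692, 0.0481]
ee_rot: [3.14, 0.0, 1.492]
wrist_force: [2.4, 0.3, 2.9]
width: 0.0093
finger_force: 1.3
```

```bash
python3 -c "
from h import *
st()
a=snap('top');b=snap('scene')
cv2.imwrite('pics/v2.png',np.hstack([cv2.resize(a[120:220,310:430],(480,400)),cv2.resize(b[130:210,300:400],(320,400))[:,:]]))
print(proj('scene',[.611,-.068,.05]),proj('scene',[.6037,-.169,.03]))"
```

```text
{'time': 3.7333, 'tool_pos': [0.6114, -0.0692, 0.0481], 'ee_rot': [3.1397, 0.0003, 1.4915], 'wrist_force': [2.4248, 0.2998, 2.8934], 'width': 0.0093, 'finger_force': 1.2826, 'joint_positions': [-0.2048, 0.2918, 1.4071, -0.0001, 1.4408, -0.1255]}
[316.05679757 179.00111414] [343.57411484 175.14716018]
```

View pics/v2.png

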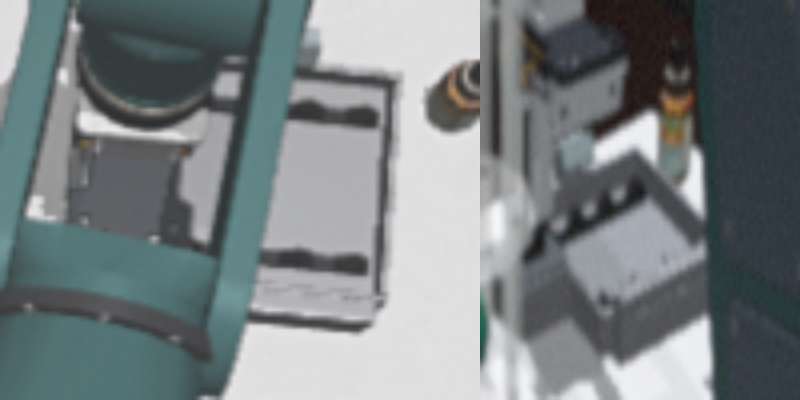

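{"api": "move_arm", "payload": {"motion": [0, 0, 0, 0, 0, 0, 0.6, 0, 0, 0, 0, 0, 0, 0.6, 0, 0, 0, 0, 0, 0, 0.6, 0, 0, 0, 0, 0, 0, 0.6, 0, 0, 0, 0, 0, -0.35, 1, 0, 0, 0, 0, 0, -0.35, 1, 0, 0, 0, -0.35, 0, -0.2, 1, 0, 0, 0, -0.35, 0, 0, 1, 0, 0, 0, -0.35, 0, 0, 1, 0, 0, 0, -0.35, 0, 0, 1, 0, 0, 0, -0.35, 0, 0, 1, 0, 0, 0, -0.35, 0, 0, 1]}}

```text
time: 4.83
tool_pos: [0.5923, -0.2793, 0.1359]
ee_rot: [-3.138, -0.002, 1.492]
wrist_force: [1.0, -0.0, -0.1]
width: 0.0861
finger_force: 0.0
```

```bash
python3 -c "
from h import *
st()
a=snap('top','t3');b=snap('scene','s3')
cv2.imwrite('pics/v3.png',np.hstack([cv2.resize(a[130:210,320:420],(500,400),interpolation=2),cv2.resize(b[140:215,300:362],(300,400))]))"
```

```text
{'time': 4.8333, 'tool_pos': [0.5923, -0.2793, 0.1359], 'ee_rot': [-3.1377, -0.0017, 1.4916], 'wrist_force': [1.0142, -0.014, -0.0894], 'width': 0.0861, 'finger_force': 0.0, 'joint_positions': [-0.527, 0.3381, 1.1706, -0.0002, 1.6372, -0.4478]}
```

View pics/v3.png

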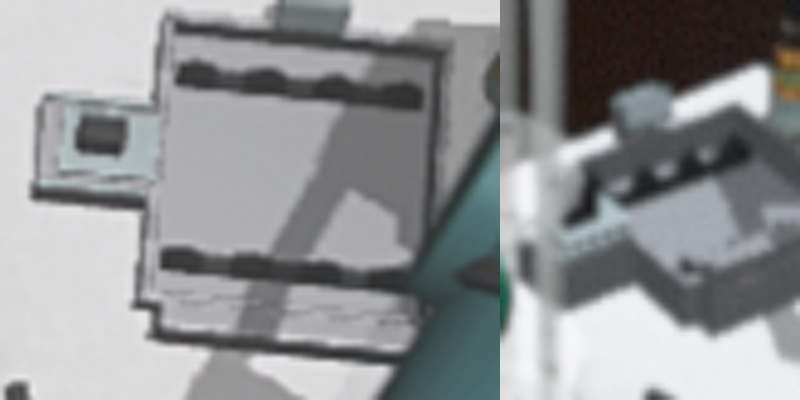

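```bash
python3 -c "
from p import *
from m import *
im=cv2.imread('pics/t3.png');g=cv2.cvtColor(im,cv2.COLOR_BGR2GRAY)
for a,r,c in comps(im,((g<75)*255).astype('uint8'),(325,148,352,172)): print(np.round(r,1) if 0 else r,onz('top',*r[0],.068).round(4))
print(g[150:166,334:350])
print(proj('top',[.611,-.069,.068]))
P(w=1).to([.613,-.069,.136],Rd(85.4)).to([.613,-.069,.042],Rd(85.4)).show()"
```

```text
[[158 147 128 126 127 127 135 151 161 177 183 181 186 187 190 190]
 [166 163 149 145 143 139 140 150 161 151 138 132 125 125 127 135]
 [179 173 146 138 149 147 150 172 184 173 160 154 147 143 141 140]
 [182 166 107  93 102 102 106 119 127 124 125 150 177 176 175 172]
 [185 162  81  73  78  77  77  79  78  76  80 128 180 181 181 180]
 [174 123  74  77  83  80  80  79  78  76  78 127 180 179 178 178]
 [167  93  73  84  85  85  84  85  83  80  81 127 180 179 177 177]
 [166  85  67  76  79  82  84  86  86  83  85 128 181 180 178 177]
 [164  77  57  65  65  67  69  69  68  68  94 146 182 180 178 180]
 [164  87  57  60  60  57  57  57  55  56  94 155 180 179 179 180]
 [180 151 104 101  96  78  76  75  67  69 121 175 182 180 179 182]
 [184 180 171 173 172 169 169 168 154 135 170 185 183 181 180 181]
 [183 184 185 187 188 188 188 187 182 175 183 184 183 181 181 180]
 [188 182 182 184 184 187 187 186 186 186 185 184 184 184 182 182]
 [130 127 134 145 157 175 193 194 190 193 190 183 183 184 183 183]
 [161 162 163 166 167 166 155 147 127 127 130 125 130 145 156 172]]
[339.91099416 157.02010842]
[-0.001,0,-0.001,0.359,0.005,-0.002,1,-0.001,0,-0.001,0.359,0.006,-0.001,1,-0.001,0,-0.002,0.358,0.006,-0.002,1,-0.001,0,-0.001,0.359,0.006,-0.002,1,-0.001,0,-0.001,0.359,0.007,-0.002,1,-0.001,0.001,-0.001,0.359,0.007,-0.001,1,0,0,0,0,0,0.313,1,0,0,0,0,0,0.313,1,0,0,0,-0.001,0,0.314,1]
```

{"api": "move_arm", "payload": {"motion": [0, 0, 0, 0.36, 0.01, 0, 1, 0, 0, 0, 0.36, 0.01, 0, 1, 0, 0, 0, 0.36, 0.01, 0, 1, 0, 0, 0, 0.36, 0.01, 0, 1, 0, 0, 0, 0.36, 0.01, 0, 1, 0, 0, 0, 0.36, 0.01, 0, 1, 0, 0, 0, 0, 0, 0.31, 1, 0, 0, 0, 0, 0, 0.31, 1, 0, 0, 0, 0, 0, 0.32, 1, 0, 0, 0, 0, 0, 0, 0.3, 0, 0, 0, 0, 0, 0, 0.3, 0, 0, 0, 0, 0, 0, 0.3]}}

```text
time: 5.93
tool_pos: [0.6176, -0.0633, 0.0446]
ee_rot: [3.141, -0.0, 1.492]
wrist_force: [0.1, 0.2, 0.5]
width: 0.0774
finger_force: 0.0
```

{"api": "move_arm", "payload": {"motion": [0, 0, 0, 0, 0, 0, 0.25, 0, 0, 0, 0, 0, 0, 0.22, 0, 0, 0, 0, 0, 0, 0.22, 0, 0, 0, 0, 0, 0, 0.22, 0, 0, 0, 0, 0, 0, 0.22, 0, 0, 0, 0, 0, 0, 0.22]}}

```text
time: 6.43
tool_pos: [0.6173, -0.0637, 0.0436]
ee_rot: [3.141, 0.0, 1.491]
wrist_force: [-0.6, 0.5, 0.5]
width: 0.0373
finger_force: 0.0
```

{"api": "move_arm", "payload": {"motion": [0, 0, 0, 0, 0, 0, 0.19]}}

```text
time: 6.52
tool_pos: [0.6172, -0.0637, 0.0434]
ee_rot: [3.141, 0.0, 1.491]
wrist_force: [-0.4, -0.0, 0.1]
width: 0.0309
finger_force: 0.0
```

{"api": "move_arm", "payload": {"motion": [0, 0, 0, 0, 0, 0, 0.17]}}

```text
time: 6.6
tool_pos: [0.6171, -0.0636, 0.0432]
ee_rot: [-3.141, 0.0, 1.491]
wrist_force: [-0.3, -0.4, -0.1]
width: 0.0241
finger_force: 0.0
```

{"api": "move_arm", "payload": {"motion": [0, 0, 0, 0, 0, 0, 0.15]}}

```text
time: 6.68
tool_pos: [0.6171, -0.0636, 0.0432]
ee_rot: [-3.141, 0.0, 1.491]
wrist_force: [0.9, 0.2, -0.5]
width: 0.0176
finger_force: 0.0
```

{"api": "move_arm", "payload": {"motion": [0, 0, 0, 0, 0, 0, 0.13]}}

```text
time: 6.77
tool_pos: [0.6165, -0.0635, 0.0431]
ee_rot: [-3.14, 0.0, 1.491]
wrist_force: [-0.3, -0.8, 1.0]
width: 0.0133
finger_force: 28.8
```

{"api": "move_arm", "payload": {"motion": [0, 0, 0, 0, 0, 0, 0, 0, 0, 0, 0.03, 0, 0, 0, 0, 0, 0, 0.03, 0, 0, 0, 0, 0, 0, 0.03, 0, 0, 0, 0, 0, 0, 0, 0, 0, 0]}}

```text
time: 7.18
tool_pos: [0.6174, -0.0539, 0.0431]
ee_rot: [-3.14, -0.0, 1.492]
wrist_force: [-2.9, -0.3, 1.4]
width: 0.0137
finger_force: 30.0
```

{"api": "move_arm", "payload": {"motion": [0, 0, 0, 0.03, 0, 0, 0, 0, 0, 0, 0, 0, 0, 0]}}

```text
time: 7.35
tool_pos: [0.6177, -0.051, 0.0431]
ee_rot: [-3.141, -0.0, 1.492]
wrist_force: [-3.8, -0.3, 1.1]
width: 0.0132
finger_force: 30.0
```

{"api": "move_arm", "payload": {"motion": [0, 0, 0, 0.03, 0, 0, 0, 0, 0, 0, 0, 0, 0, 0]}}

```text
time: 7.52
tool_pos: [0.6178, -0.0499, 0.0431]
ee_rot: [-3.14, 0.003, 1.491]
wrist_force: [-3.4, -4.0, 1.8]
width: 0.0131
finger_force: 30.0
```

{"api": "move_arm", "payload": {"motion": [0, 0, 0, 0.02, 0, 0, 0, 0, 0, 0, 0, 0, 0, 0]}}

```text
time: 7.68
tool_pos: [0.6178, -0.0499, 0.0431]
ee_rot: [-3.14, 0.006, 1.491]
wrist_force: [-3.3, -8.5, 0.9]
width: 0.0133
finger_force: 30.0
```

{"api": "move_arm", "payload": {"motion": [0, 0, 0, -0.03, 0, 0, 0.5, 0, 0, 0, 0, 0, 0, 0.5, 0, 0, 0, 0, 0, 0, 0.5, 0, 0, 0, 0, 0, 0, 0.5, 0, 0, 0, 0, 0, -0.35, 1, 0, 0, 0, 0, 0, -0.35, 1, 0, 0, 0, 0, 0, -0.2, 1]}}

```text
time: 8.27
tool_pos: [0.6201, -0.0492, 0.1373]
ee_rot: [3.136, -0.0, 1.492]
wrist_force: [0.4, -0.1, 1.5]
width: 0.0566
finger_force: 0.0
```

```bash
python3 -c "
from p import *
st()
P(w=1).to([.49,-.035,.13],Rd(4)).to([.442,-.034,.11]).to([.442,-.034,-0.013+.0]).show()"
```

```text
{'time': 8.2667, 'tool_pos': [0.6201, -0.0492, 0.1373], 'ee_rot': [3.136, -0.0002, 1.4922], 'wrist_force': [0.4425, -0.1264, 1.5353], 'width': 0.0566, 'finger_force': 0.0, 'joint_positions': [-0.1707, 0.2559, 1.2715, 0.0007, 1.6087, -0.0921]}
[0,0,0.139,0.003,-0.101,0.005,1,0.001,-0.001,0.14,-0.008,-0.1,0.005,1,0,0,0.139,-0.019,-0.099,0.005,1,0.001,-0.001,0.139,-0.029,-0.096,0.005,1,0,0,0.14,-0.04,-0.093,0.005,1,0.001,-0.001,0.139,-0.05,-0.087,0.006,1,0,0,0.139,-0.059,-0.082,0.005,1,0.001,0,0.139,-0.068,-0.074,0.005,1,0,-0.001,0.14,-0.075,-0.067,0.006,1,0,0,0.139,-0.082,-0.058,0.005,1,0.001,-0.001,0.139,-0.088,-0.049,0.006,1,0,0,0.14,-0.093,-0.039,0.005,1]
[0.001,0,0.139,-0.096,-0.029,0.006,1,0,0,0,-0.239,-0.021,0.1,1,0,0,0,-0.239,-0.022,0.1,1,0,0,0,0,0,0.307,1,0,0,0,0,0,0.308,1,0,0,0,-0.001,0,0.307,1,0,0,0,0,0,0.308,1]
```

```bash
python3 -c "
from p import *
P(w=1).to([.5,-.16,.18],Rd(4),n=14).to([.4275,-.035,.13],dec=2).to([.4275,-.035,.003],v=33,dec=2).show()"
```

```text
[0,0,0.129,-0.086,-0.079,-0.031,1,0.001,-0.001,0.13,-0.093,-0.07,-0.031,1,0,0,0.129,-0.1,-0.06,-0.031,1,0.001,-0.001,0.129,-0.105,-0.05,-0.031,1,0,0,0.13,-0.11,-0.039,-0.03,1,0,0,0.129,-0.114,-0.028,-0.031,1,0.001,-0.001,0.129,-0.115,-0.015,-0.031,1,0,0,0.13,-0.117,-0.005,-0.031,1,0.001,0,0.129,-0.116,0.008,-0.03,1,0,-0.001,0.13,-0.115,0.02,-0.031,1,0,0,0.129,-0.113,0.031,-0.03,1,0.001,-0.001,0.129,-0.108,0.042,-0.031,1]
[0,0,0.13,-0.104,0.053,-0.031,1,0.001,0,0.129,-0.098,0.064,-0.03,1,0,0,0,-0.13,-0.26,0.1,1,0,0,0,-0.12,-0.26,0.1,1,0,0,0,-0.13,-0.26,0.1,1,0,0,0,-0.13,-0.26,0.1,1,0,0,0,-0.13,-0.26,0.1,1,0,0,0,0,0,0.32,1,0,0,0,0,0,0.32,1,0,0,0,0,0,0.31,1,0,0,0,0,0,0.32,1]
```

{"api": "move_arm", "payload": {"motion": [0, 0, 0.13, -0.09, -0.08, -0.03, 1, 0, 0, 0.13, -0.09, -0.07, -0.03, 1, 0, 0, 0.13, -0.1, -0.06, -0.03, 1, 0, 0, 0.13, -0.1, -0.05, -0.03, 1, 0, 0, 0.13, -0.11, -0.04, -0.03, 1, 0, 0, 0.13, -0.11, -0.03, -0.03, 1, 0, 0, 0.13, -0.12, -0.02, -0.03, 1, 0, 0, 0.13, -0.12, 0, -0.03, 1, 0, 0, 0.13, -0.12, 0.01, -0.03, 1, 0, 0, 0.13, -0.12, 0.02, -0.03, 1, 0, 0, 0.13, -0.11, 0.03, -0.03, 1, 0, 0, 0.13, -0.11, 0.04, -0.03, 1]}}

```text
time: 9.27
tool_pos: [0.5143, -0.1443, 0.1697]
ee_rot: [3.141, -0.001, 0.262]
wrist_force: [0.3, -0.4, 0.3]
width: 0.094
finger_force: 0.0
```

{"api": "move_arm", "payload": {"motion": [0, 0, 0.13, -0.1, 0.05, -0.03, 1, 0, 0, 0.13, -0.1, 0.06, -0.03, 1, 0, 0, 0, -0.13, -0.26, 0.1, 1, 0, 0, 0, -0.12, -0.26, 0.1, 1, 0, 0, 0, -0.13, -0.26, 0.1, 1, 0, 0, 0, -0.13, -0.26, 0.1, 1, 0, 0, 0, -0.13, -0.26, 0.1, 1, 0, 0, 0, 0, 0, 0, 1, 0, 0, 0, 0, 0, 0, 1]}}

```text
time: 10.02
tool_pos: [0.4246, -0.0324, 0.1251]
ee_rot: [3.142, -0.001, 0.065]
wrist_force: [-0.3, -0.2, 0.4]
width: 0.0944
finger_force: 0.0
```

```bash
python3 -c "
from p import *
from m import *
st();a=snap('top','t4')
try: elec(a,(312,200,336,265))
except Exception as e: print(e)
P(w=1).to([.4275,-.035,.003],Rd(4),v=33,dec=2).show()"
```

```text
{'time': 10.0167, 'tool_pos': [0.4246, -0.0324, 0.1251], 'ee_rot': [3.1416, -0.0007, 0.0649], 'wrist_force': [-0.2971, -0.1996, 0.393], 'width': 0.0944, 'finger_force': 0.0, 'joint_positions': [-0.2096, -0.1756, 1.7425, 0.0002, 1.574, 1.2962]}
elec capend [0.4411 0.0015 0.006 ] tip [ 0.4223 -0.0636  0.006 ] L 0.0678 capc [ 0.4434 -0.0322  0.006 ] yaw -106.1 mid [ 0.4317 -0.031   0.006 ] grip from cap [ 0.4331 -0.0677  0.006 ]
[0,0,0,0,0,0.31,1,0,0,0,0.01,0.01,0.3,1,0,0,-0.01,0,0,0.31,1,0,0,0,0.01,0.01,0.31,1]
```

{"api": "move_arm", "payload": {"motion": [0, 0, 0, 0.01, 0, 0.3, 1, 0, 0, 0, 0.01, 0.01, 0.3, 1, 0, 0, 0, 0, 0.01, 0.3, 0.6, 0, 0, 0, 0.01, 0.01, 0.3, 0.4, 0, 0, 0, 0, 0, 0, 0.3, 0, 0, 0, 0, 0, 0, 0.3, 0, 0, 0, 0, 0, 0, 0.3]}}

```text
time: 10.65
tool_pos: [0.4301, -0.0373, 0.0072]
ee_rot: [3.141, -0.003, 0.061]
wrist_force: [0.8, -0.0, 0.3]
width: 0.0641
finger_force: 0.0
```

{"api": "move_arm", "payload": {"motion": [0, 0, 0, 0, 0, 0, 0.0, 0, 0, 0, 0, 0, 0, 0, 0, 0, 0, 0, 0, 0, 0, 0, 0, 0, 0, 0, 0, 0, 0, 0, 0, 0, 0, 0, 0, 0, 0, 0, 0, 0, 0, 0]}}

```text
time: 11.15
tool_pos: [0.4282, -0.0364, 0.0056]
ee_rot: [3.141, -0.001, 0.062]
wrist_force: [-1.1, 0.1, -0.1]
width: 0.024
finger_force: 0.0
```

{"api": "move_arm", "payload": {"motion": [0, 0, 0, 0, 0, 0.02, 0.2, 0, 0, 0, 0, 0, 0, 0, 0, 0, 0, 0, 0, 0, 0, 0, 0, 0, 0, 0, 0, 0, 0, 0, 0, 0, 0, 0, 0]}}

```text
time: 11.57
tool_pos: [0.428, -0.0364, 0.0032]
ee_rot: [3.142, 0.0, 0.062]
wrist_force: [-0.0, 0.6, 0.5]
width: 0.0006
finger_force: 0.0
```

```bash
python3 -c "
from p import *
st()"
```

```text
{'time': 11.5667, 'tool_pos': [0.428, -0.0364, 0.0032], 'ee_rot': [3.1416, 0.0002, 0.0621], 'wrist_force': [-0.0464, 0.5973, 0.476], 'width': 0.0006, 'finger_force': 0.0, 'joint_positions': [-0.2169, -0.0688, 1.9011, -0.0001, 1.3094, 1.2918]}
```

```bash
python3 -c "
from h import *
a=snap('top','t5');b=snap('scene','s5')
cv2.imwrite('pics/v5.png',np.hstack([cv2.resize(a[190:290,290:410],(400,400),interpolation=2),cv2.resize(b[190:270,300:400],(400,400))]))"
```

```text
(no output)
```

View pics/v5.png

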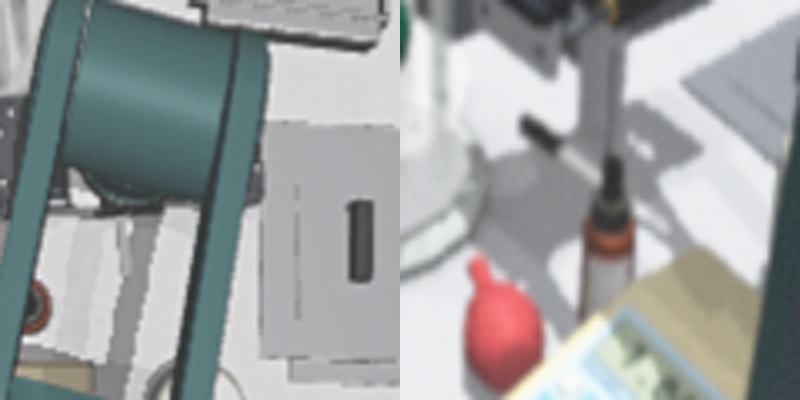

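```bash
python3 -c "
from m import *
print(onz('scene',331.2,213.2,.006),onz('scene',366.5,236,.005))
b=cv2.imread('pics/s5.png');b0=cv2.imread('pics/s0.png')
for im in (b0,b):
  g=cv2.cvtColor(im,cv2.COLOR_BGR2GRAY)
  for a,r,c in comps(im,((g<95)*255).astype('uint8'),(325,205,349,228)): print(a,r,[onz('scene',*p,.006).round(4) for p in ends(r)],onz('scene',*r[0],.006).round(4))
print(proj('scene',[.428,-.036,.003]),proj('scene',[.428,-.036,.04]))
"
```

```text
[ 0.49883467 -0.0343929   0.006     ] [ 0.36707139 -0.04398874  0.005     ]
15.0 ((334.60296630859375, 216.6617889404297), (8.917926788330078, 2.572478771209717), 30.963756561279297) [array([ 0.4953, -0.03  ,  0.006 ]), array([ 0.4663, -0.0331,  0.006 ])] [ 0.4807 -0.0316  0.006 ]
20.5 ((334.6538391113281, 216.7692108154297), (9.15255355834961, 3.3282015323638916), 33.690067291259766) [array([ 0.4957, -0.0306,  0.006 ]), array([ 0.4651, -0.0321,  0.006 ])] [ 0.4803 -0.0313  0.006 ]
[348.52252375 226.29514006] [349.18267174 215.09326575]
```

{"api": "move_arm", "payload": {"motion": [0, 0, 0, 0, 0, 0, 0.5, 0, 0, 0, 0, 0, 0, 0.5, 0, 0, 0, 0, 0, 0, 0.5, 0, 0, 0, 0, 0, 0, 0.5, 0, 0, 0, 0, 0, 0, 0.5, 0, 0, 0, 0, 0, 0.02, 0.5, 0, 0, 0, 0, 0, 0, 0.5]}}

```text
time: 12.25
tool_pos: [0.4279, -0.0364, 0.0009]
ee_rot: [-3.142, 0.0, 0.062]
wrist_force: [-0.1, 0.0, 0.3]
width: 0.0436
finger_force: 0.0
```

{"api": "move_arm", "payload": {"motion": [0, 0, 0, 0, 0, 0.02, 0.5, 0, 0, 0, 0, 0, 0, 0.5]}}

```text
time: 12.42
tool_pos: [0.4278, -0.0364, -0.0012]
ee_rot: [-3.142, 0.001, 0.062]
wrist_force: [-0.3, 0.1, 0.7]
width: 0.0471
finger_force: 0.0
```

{"api": "move_arm", "payload": {"motion": [0, 0, 0, 0, 0, 0.02, 0.5, 0, 0, 0, 0, 0, 0, 0.5]}}

```text
time: 12.58
tool_pos: [0.4278, -0.0364, -0.0031]
ee_rot: [-3.142, 0.001, 0.062]
wrist_force: [0.4, -0.4, -0.7]
width: 0.047
finger_force: 0.0
```

{"api": "move_arm", "payload": {"motion": [0, 0, 0, 0, 0, 0.03, 0.5, 0, 0, 0, 0, 0, 0, 0.5]}}

```text
time: 12.75
tool_pos: [0.4277, -0.0364, -0.0063]
ee_rot: [-3.141, 0.001, 0.062]
wrist_force: [-0.3, 0.1, 0.6]
width: 0.0472
finger_force: 0.0
```

{"api": "move_arm", "payload": {"motion": [0, 0, 0, 0, 0, 0.02, 0.5, 0, 0, 0, 0, 0, 0, 0.5]}}

```text
time: 12.92
tool_pos: [0.4278, -0.0364, -0.0081]
ee_rot: [-3.142, 0.001, 0.062]
wrist_force: [1.1, -0.2, 0.4]
width: 0.0473
finger_force: 0.0
```

{"api": "move_arm", "payload": {"motion": [0, 0, 0, 0, 0, 0.02, 0.5, 0, 0, 0, 0, 0, 0, 0.5]}}

```text
time: 13.08
tool_pos: [0.4279, -0.0364, -0.0101]
ee_rot: [-3.142, 0.0, 0.062]
wrist_force: [0.4, 0.4, 0.0]
width: 0.0472
finger_force: 0.0
```

{"api": "move_arm", "payload": {"motion": [0, 0, 0, 0, 0, 0.02, 0.5, 0, 0, 0, 0, 0, 0, 0.5]}}

```text
time: 13.25
tool_pos: [0.4279, -0.0364, -0.0121]
ee_rot: [-3.142, 0.0, 0.062]
wrist_force: [0.0, 0.3, 0.8]
width: 0.047
finger_force: 0.0
```

{"api": "move_arm", "payload": {"motion": [0, 0, 0, 0, 0, 0.02, 0.5, 0, 0, 0, 0, 0, 0, 0.5]}}

```text
time: 13.42
tool_pos: [0.4279, -0.0364, -0.0141]
ee_rot: [-3.142, 0.0, 0.062]
wrist_force: [0.2, 1.2, 0.2]
width: 0.0472
finger_force: 0.0
```

{"api": "move_arm", "payload": {"motion": [0, 0, 0, 0, 0, 0.02, 0.5, 0, 0, 0, 0, 0, 0, 0.5]}}

```text
time: 13.58
tool_pos: [0.4278, -0.0364, -0.0161]
ee_rot: [-3.141, 0.001, 0.062]
wrist_force: [0.1, -0.1, 0.1]
width: 0.0469
finger_force: 0.0
```

{"api": "move_arm", "payload": {"motion": [0, 0, 0, 0, 0, 0.01, 0.5, 0, 0, 0, 0, 0, 0, 0.5]}}

```text
time: 13.75
tool_pos: [0.428, -0.0364, -0.0169]
ee_rot: [3.142, 0.0, 0.062]
wrist_force: [-0.0, 0.6, 0.2]
width: 0.0469
finger_force: 0.0
```

{"api": "move_arm", "payload": {"motion": [0, 0, 0, 0, 0, 0.01, 0.5, 0, 0, 0, 0, 0, 0, 0.5]}}

```text
time: 13.92
tool_pos: [0.428, -0.0364, -0.0179]
ee_rot: [3.142, 0.0, 0.062]
wrist_force: [0.3, 0.0, 0.1]
width: 0.047
finger_force: 0.0
```

{"api": "move_arm", "payload": {"motion": [0, 0, 0, 0, 0, -0.01, 0.3, 0, 0, 0, 0, 0, 0, 0.15, 0, 0, 0, 0, 0, 0, 0.15, 0, 0, 0, 0, 0, 0, 0.0, 0, 0, 0, 0, 0, 0, 0.0, 0, 0, 0, 0, 0, 0, 0, 0, 0, 0, 0, 0, 0, 0, 0, 0, 0, 0, 0, 0, 0]}}

```text
time: 14.58
tool_pos: [0.4281, -0.0364, -0.0167]
ee_rot: [3.142, -0.0, 0.062]
wrist_force: [0.5, 0.2, 0.4]
width: 0.0086
finger_force: 30.0
```

```bash
python3 - <<'E'
from m import *
for n,p,z in [('far y0',(380.2,146.3),.0225),('near y0',(378,183.3),.0225),('TL',(353.2,132.3),.03),('TR',(410.3,137.7),.03)]: print(n,onz('top',*p,z).round(4))
# per-column comb profile on a subpixel basis
for f in ('t0','t3'):
    g=cv2.cvtColor(cv2.imread(f'pics/{f}.png'),cv2.COLOR_BGR2GRAY).astype(float)
    for name,r0,sl,c0,c1,Y in (('far',143.5,0.094,350,410,None),('near',180.5,0.094,350,402,None)):
        prof=[]
        for c in range(c0,c1):
            r=r0+sl*(c-c0); seg=g[int(round(r))-3:int(round(r))+6,c]; prof.append(np.clip(130-seg,0,None).sum())
        prof=np.array(prof); print(f,name,c0,prof.astype(int).tolist())
E
```

```text
far y0 [ 0.6527 -0.1758  0.0225]
near y0 [ 0.5557 -0.169   0.0225]
TL [ 0.6864 -0.1057  0.03  ]
TR [ 0.675 -0.253  0.03 ]
t0 far 350 [13, 178, 13, 0, 6, 170, 324, 336, 363, 392, 377, 361, 327, 265, 210, 205, 223, 224, 260, 315, 329, 339, 362, 370, 366, 338, 320, 261, 237, 237, 230, 231, 247, 277, 311, 339, 360, 373, 369, 345, 309, 251, 217, 217, 210, 216, 265, 307, 335, 348, 373, 389, 368, 327, 141, 34, 361, 554, 0, 0]
t0 near 350 [0, 0, 217, 299, 312, 306, 320, 350, 326, 302, 251, 197, 193, 195, 195, 214, 281, 319, 323, 329, 335, 329, 306, 291, 235, 191, 203, 222, 218, 241, 287, 298, 296, 307, 329, 319, 318, 301, 249, 216, 208, 197, 197, 226, 276, 283, 307, 332, 350, 359, 329, 241]
t3 far 350 [4, 100, 0, 0, 0, 144, 295, 308, 340, 370, 355, 340, 311, 239, 193, 186, 198, 201, 239, 299, 319, 330, 344, 356, 351, 327, 301, 241, 217, 222, 215, 218, 236, 271, 302, 327, 354, 364, 368, 387, 360, 341, 330, 357, 357, 361, 396, 431, 455, 465, 491, 503, 482, 453, 322, 192, 450, 603, 198, 79]
t3 near 350 [0, 0, 201, 293, 295, 292, 304, 338, 314, 291, 237, 188, 179, 184, 179, 197, 271, 316, 321, 329, 353, 365, 365, 377, 370, 338, 344, 328, 317, 333, 343, 335, 313, 323, 340, 331, 326, 315, 255, 214, 211, 202, 201, 241, 290, 301, 327, 360, 379, 400, 446, 474]
```

```bash
python3 - <<'E'
from p import *
b=P(w=0); b.to([.428,-.0364,.1],dec=2).to([.43,-.17,.12],dec=2).show()
b.rows=[]; b.to([.6112,-.1718,.12],Rd(89.5),n=13,dec=2).to([.6112,-.1718,.10],Rd(175.4),n=13,dec=2).show()
print(onz('top',422.4,148.3,.0),onz('top',731,187,.1))
E
```

```text
[0,0,0,0,0,-0.29,0,0,0,0,0,0,-0.29,0,0,0,0,0,0,-0.3,0,0,0,0,0,0,-0.29,0,0,0,0,-0.02,0.33,-0.05,0,0,0,0,-0.01,0.34,-0.05,0,0,0,0,-0.02,0.33,-0.05,0,0,0,0,-0.01,0.33,-0.05,0]
[0,0,-0.15,0.14,0.01,0,0,0,0,-0.14,0.14,0.03,0,0,0,0,-0.15,0.13,0.04,0,0,0,0,-0.15,0.13,0.05,0,0,0,0,-0.14,0.11,0.08,0,0,0,0,-0.15,0.12,0.08,0,0,0,0,-0.15,0.1,0.1,0,0,0,0,-0.15,0.09,0.1,0,0,0,0,-0.14,0.07,0.12,0,0,0,0,-0.15,0.06,0.12,0,0,0,0,-0.15,0.05,0.14,0,0,0,0,-0.14,0.03,0.13,0,0]
[0,0,-0.15,0.02,0.14,0,0,0,0,-0.15,0,0,0.02,0,0,0,-0.14,0,0,0.01,0,0,0,-0.15,0,0,0.02,0,0,0,-0.15,0,0,0.01,0,0,0,-0.14,0,0,0.02,0,0,0,-0.15,0,0,0.01,0,0,0,-0.15,0,0,0.02,0,0,0,-0.14,0,0,0.01,0,0,0,-0.15,0,0,0.02,0,0,0,-0.15,0,0,0.02,0,0,0,-0.15,0,0,0.01,0]
[0,0,-0.14,0,0,0.02,0,0,0,-0.15,0,0,0.01,0]
[ 0.65574507 -0.29098787  0.        ] [ 0.54838092 -1.1143608   0.1       ]
```

{"api": "move_arm", "payload": {"motion": [0, 0, 0, 0, 0, -0.29, 0, 0, 0, 0, 0, 0, -0.29, 0, 0, 0, 0, 0, 0, -0.3, 0, 0, 0, 0, 0, 0, -0.29, 0, 0, 0, 0, -0.02, 0.33, -0.05, 0, 0, 0, 0, -0.01, 0.34, -0.05, 0, 0, 0, 0, -0.02, 0.33, -0.05, 0, 0, 0, 0, -0.01, 0.33, -0.05, 0]}}

```text
time: 15.25
tool_pos: [0.4302, -0.1708, 0.1208]
ee_rot: [3.141, -0.001, 0.063]
wrist_force: [0.7, -0.2, 0.4]
width: 0.0083
finger_force: 30.0
```

{"api": "move_arm", "payload": {"motion": [0, 0, -0.15, 0.14, 0.01, 0, 0, 0, 0, -0.14, 0.14, 0.03, 0, 0, 0, 0, -0.15, 0.13, 0.04, 0, 0, 0, 0, -0.15, 0.13, 0.05, 0, 0, 0, 0, -0.14, 0.11, 0.08, 0, 0, 0, 0, -0.15, 0.12, 0.08, 0, 0, 0, 0, -0.15, 0.1, 0.1, 0, 0, 0, 0, -0.15, 0.09, 0.1, 0, 0, 0, 0, -0.14, 0.07, 0.12, 0, 0, 0, 0, -0.15, 0.06, 0.12, 0, 0, 0, 0, -0.15, 0.05, 0.14, 0, 0, 0, 0, -0.14, 0.03, 0.13, 0, 0]}}

```text
time: 16.25
tool_pos: [0.5979, -0.1715, 0.1198]
ee_rot: [-3.141, -0.0, 1.45]
wrist_force: [-0.5, 0.0, -0.6]
width: 0.0086
finger_force: 30.0
```

{"api": "move_arm", "payload": {"motion": [0, 0, -0.15, 0.02, 0.14, 0, 0, 0, 0, -0.15, 0, 0, 0.02, 0, 0, 0, -0.14, 0, 0, 0.01, 0, 0, 0, -0.15, 0, 0, 0.02, 0, 0, 0, -0.15, 0, 0, 0.01, 0, 0, 0, -0.14, 0, 0, 0.02, 0, 0, 0, -0.15, 0, 0, 0.01, 0, 0, 0, -0.15, 0, 0, 0.02, 0, 0, 0, -0.14, 0, 0, 0.01, 0, 0, 0, -0.15, 0, 0, 0.02, 0, 0, 0, -0.15, 0, 0, 0.02, 0, 0, 0, -0.15, 0, 0, 0.01, 0]}}

```text
time: 17.25
tool_pos: [0.6111, -0.1712, 0.1025]
ee_rot: [-3.142, -0.001, 2.84]
wrist_force: [0.5, 0.1, -0.3]
width: 0.0089
finger_force: 30.0
```

{"api": "move_arm", "payload": {"motion": [0, 0, -0.14, 0, 0, 0.02, 0, 0, 0, -0.15, 0, 0, 0.01, 0, 0, 0, 0, 0, 0, 0, 0, 0, 0, 0, 0, 0, 0, 0]}}

```text
time: 17.58
tool_pos: [0.6112, -0.1713, 0.0999]
ee_rot: [3.141, -0.001, 3.059]
wrist_force: [-0.7, 0.2, -1.2]
width: 0.0083
finger_force: 30.0
```

```bash
python3 - <<'E'
from p import *
st(); b=P(w=0); b.to([.6112,-.1718,.025],Rd(175.4),dec=2).show()
a=snap('top','t6');s=snap('scene','s6')
cv2.imwrite('pics/v6.png',np.hstack([cv2.resize(a[130:210,320:420],(400,400),interpolation=2),cv2.resize(s[130:210,300:400],(400,400),interpolation=2)]))
E
```

```text
{'time': 17.5833, 'tool_pos': [0.6112, -0.1713, 0.0999], 'ee_rot': [3.1414, -0.0007, 3.0593], 'wrist_force': [-0.6556, 0.181, -1.1994], 'width': 0.0083, 'finger_force': 29.9531, 'joint_positions': [-0.3624, 0.3047, 1.2852, -0.0, 1.5524, -1.851]}
[0,0,0,0,0,0.25,0,0,0,0,0,0,0.25,0,0,0,0,0,-0.01,0.25,0]
```

View pics/v6.png

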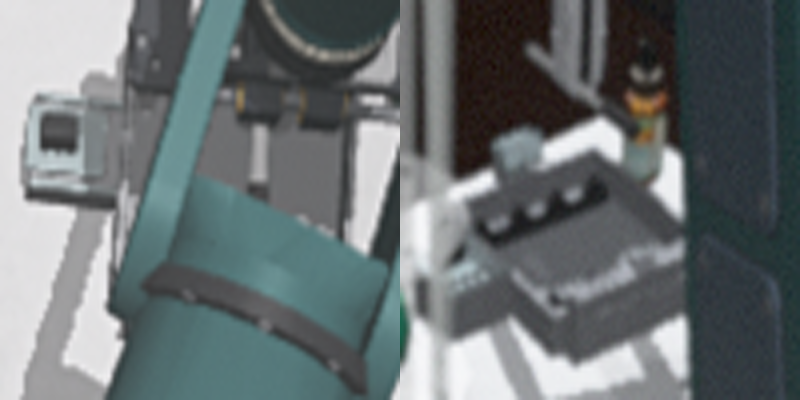

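```bash
python3 - <<'E'
from h import *
g=cv2.cvtColor(cv2.imread('pics/t6.png'),cv2.COLOR_BGR2GRAY)
print(g[153:172,379:392])
ux=np.array([.9968,-.0802,0])
for d in (-.05,-.03,0,.03): print(d,proj('top',np.array([.6112,-.1713,.121])+d*ux).round(2))
E
```

```text
[[ 68  49  48  49  51  49  48  50  48  49  54  75  87]
 [ 83  69  68  64  76  80  73  66  54  48  67  85  89]
 [103  94  86  87 124 150 147 120  75  71  84  88  89]
 [110 108 104 103 141 171 172 147 105  93  96  98 100]
 [110 110 110 108 140 170 171 152 117 105 105 107 109]
 [110 111 109 107 139 169 169 148 116 109 110 110 109]
 [110 109 108 109 142 168 169 144 111 108 110 108 109]
 [110 110 108 111 144 169 169 143 107 108 109 109 108]
 [110 110 108 118 147 169 168 141 107 108 110 109 108]
 [109 110 107 119 149 168 169 142 106 107 109 109 108]
 [111 110 108 121 151 169 169 142 108 108 110 109 109]
 [110 109 108 125 154 171 170 146 109 108 109 109 108]
 [109 110 110 132 161 171 170 145 110 107 110 108 109]
 [110 109 105 101 112 119 122 112 104 109 110 109 109]
 [114 110  96  68  64  72  77  81  98 110 110 109 109]
 [116 112  98  71  66  72  71  73  95 111 110 108 109]
 [114 114 112 101  90  81  73  73  95 111 109 108 108]
 [113 114 116 114 109 107 101  91 100 110 109 109 109]
 [113 113 115 114 115 116 115 110 111 112 109 109 110]]
-0.05 [383.38 172.75]
-0.03 [383.95 164.46]
0 [384.77 152.12]
0.03 [385.59 139.9 ]
```

{"api": "move_arm", "payload": {"motion": [0, 0, 0, 0, -0.01, 0.26, 0, 0, 0, 0, 0, 0, 0.26, 0, 0, 0, 0, 0, 0, 0.26, 0, 0, 0, 0, 0, 0, 0.1, 0, 0, 0, 0, 0, 0, 0, 0, 0, 0, 0, 0, 0, 0, 0]}}

```text
time: 18.18
tool_pos: [0.6113, -0.1724, 0.0124]
ee_rot: [3.142, -0.0, 3.062]
wrist_force: [0.1, -0.2, 0.2]
width: 0.0087
finger_force: 30.0
```

{"api": "move_arm", "payload": {"motion": [0, 0, 0, 0, 0, 0.05, 0, 0, 0, 0, 0, 0, 0.05, 0, 0, 0, 0, 0, 0, 0, 0, 0, 0, 0, 0, 0, 0, 0]}}

```text
time: 18.52
tool_pos: [0.6117, -0.1724, 0.0028]
ee_rot: [-3.141, 0.001, 3.062]
wrist_force: [0.2, -0.7, -0.1]
width: 0.0083
finger_force: 30.0
```

{"api": "move_arm", "payload": {"motion": [0, 0, 0, 0, 0, 0.04, 0, 0, 0, 0, 0, 0, 0.03, 0, 0, 0, 0, 0, 0, 0, 0, 0, 0, 0, 0, 0, 0, 0]}}

```text
time: 18.85
tool_pos: [0.611, -0.1723, -0.0051]
ee_rot: [3.142, -0.001, 3.062]
wrist_force: [-0.3, 0.2, -0.1]
width: 0.0084
finger_force: 30.0
```

{"api": "move_arm", "payload": {"motion": [0, 0, 0, 0, 0, 0.01, 0, 0, 0, 0, 0, 0, 0.01, 0, 0, 0, 0, 0, 0, 0, 0, 0, 0, 0, 0, 0, 0, 0]}}

```text
time: 19.18
tool_pos: [0.6114, -0.1724, -0.0066]
ee_rot: [-3.141, 0.0, 3.062]
wrist_force: [0.3, 0.6, -0.8]
width: 0.0084
finger_force: 30.0
```

{"api": "move_arm", "payload": {"motion": [0, 0, 0, 0, 0, 0, 0.3, 0, 0, 0, 0, 0, 0, 0.3, 0, 0, 0, 0, 0, 0, 0.3, 0, 0, 0, 0, 0, 0, 0.3, 0, 0, 0, 0, 0, -0.3, 0.3, 0, 0, 0, 0, 0, -0.35, 0.5, 0, 0, 0, 0, 0, -0.35, 1]}}

```text
time: 19.77
tool_pos: [0.6103, -0.172, 0.0931]
ee_rot: [3.141, -0.003, 3.062]
wrist_force: [0.4, 0.6, -0.3]
width: 0.038
finger_force: 0.0
```

```bash
python3 - <<'E'
from p import *
# B: camera mid .3969,.1964 yaw 10 ; grip at electrode y=-18 ; bias (+.0015,-.0006)
c=np.cos(np.radians(10));s=np.sin(np.radians(10)); q=np.array([.3969+.0015-.018*c,.1964-.0006-.018*s]); print(q)
st(); b=P(w=1); b.to([.5,-.17,.22],Rd(175.4),dec=2).to([.33,-.0,.24],Rd(188),dec=2).to([*q,.2],Rd(190),dec=2).show()
b.rows=[];b.to([*q,-.017],Rd(190),dec=2).show()
E
```

```text
[0.38067346 0.19267433]
{'time': 19.7667, 'tool_pos': [0.6103, -0.172, 0.0931], 'ee_rot': [3.1408, -0.0031, 3.0623], 'wrist_force': [0.382, 0.6493, -0.313], 'width': 0.038, 'finger_force': 0.0, 'joint_positions': [-0.364, 0.3085, 1.2941, -0.0001, 1.5422, -1.8555]}
[0,0,0,0.22,-0.01,-0.25,1,0,0,0,0.22,-0.02,-0.26,1,0,0,0,0.22,-0.01,-0.25,1,0,0,0,0.22,-0.01,-0.25,1,0,0,0,0.22,-0.02,-0.26,1,0,0,-0.04,0.26,0.22,-0.03,1,0,0,-0.04,0.26,0.23,-0.02,1,0,0,-0.04,0.24,0.24,-0.03,1,0,0,-0.04,0.24,0.25,-0.03,1,0,0,-0.04,0.24,0.26,-0.03,1,0,0,-0.04,0.22,0.26,-0.02,1,0,0,-0.04,0.22,0.27,-0.03,1]
[0,0,-0.01,-0.13,0.31,0.07,1,0,0,0,-0.13,0.3,0.06,1,0,0,-0.01,-0.13,0.3,0.07,1,0,0,-0.01,-0.14,0.31,0.07,1,0,0,-0.01,-0.13,0.3,0.06,1,0,0,0,-0.14,0.3,0.07,1]
[0,0,0,0,0,0.31,1,0,0,0,0,0,0.31,1,0,0,0,0,0,0.31,1,0,0,0,-0.01,0,0.31,1,0,0,0,0,0,0.31,1,0,0,0,0,0,0.31,1,0,0,0,0,0,0.31,1]
```

```bash
python3 - <<'E'
from h import *
def tri(a,b):
    o1,d1=ray('top',*a);o2,d2=ray('scene',*b);A=np.c_[d1,-d2];t=np.linalg.lstsq(A,o2-o1,rcond=None)[0];return (o1+d1*t[0]).round(3),(o2+d2*t[1]).round(3)
print('green',tri((258.5,214),(292.5,196)),'red',tri((250,203),(279,214)),'bulb',tri((268,260),(325,257)))
E
```

```text
green (array([0.457, 0.119, 0.147]), array([0.458, 0.12 , 0.147])) red (array([0.491, 0.145, 0.089]), array([0.487, 0.141, 0.088])) bulb (array([0.359, 0.105, 0.021]), array([0.357, 0.102, 0.02 ]))
```

{"api": "move_arm", "payload": {"motion": [0, 0, 0, 0.22, -0.01, -0.25, 1, 0, 0, 0, 0.22, -0.02, -0.26, 1, 0, 0, 0, 0.22, -0.01, -0.25, 1, 0, 0, 0, 0.22, -0.01, -0.25, 1, 0, 0, 0, 0.22, -0.02, -0.26, 1, 0, 0, -0.04, 0.26, 0.22, -0.03, 1, 0, 0, -0.04, 0.26, 0.23, -0.02, 1, 0, 0, -0.04, 0.24, 0.24, -0.03, 1, 0, 0, -0.04, 0.24, 0.25, -0.03, 1, 0, 0, -0.04, 0.24, 0.26, -0.03, 1, 0, 0, -0.04, 0.22, 0.26, -0.02, 1, 0, 0, -0.04, 0.22, 0.27, -0.03, 1]}}

```text
time: 20.77
tool_pos: [0.3287, 0.001, 0.2393]
ee_rot: [-3.142, 0.001, -3.0]
wrist_force: [0.5, 0.9, -0.4]
width: 0.0944
finger_force: 0.0
```

```bash
python3 - <<'E'
from m import *
im=snap('top','t7'); elec(im,(224,212,242,276)); st()
g=cv2.cvtColor(im,cv2.COLOR_BGR2GRAY); print(g[186:200,352:402:2])
cv2.imwrite('pics/v7.png',np.hstack([cv2.resize(im[120:210,335:415],(400,450),interpolation=2),cv2.resize(im[115:205,225:305],(400,450),interpolation=2)]))
E
```

```text
elec capend [0.3313 0.1848 0.006 ] tip [0.4625 0.208  0.006 ] L 0.1332 capc [0.3501 0.1874 0.006 ] yaw 10.0 mid [0.3969 0.1964 0.006 ] grip from cap [0.3866 0.1938 0.006 ]
{'time': 20.8167, 'tool_pos': [0.3256, 0.0043, 0.2411], 'ee_rot': [3.1392, 0.0017, -2.9952], 'wrist_force': [-2.3087, 1.4255, 0.1126], 'width': 0.0942, 'finger_force': 0.0, 'joint_positions': [-0.1646, -0.4299, 1.7013, 0.0029, 1.8693, -1.881]}
[[174 174 174 175 175 175 168 161 161 160 159 116  70  84  69  71  64  62
   69  76  76  60  62  64  58]
 [172 172 172 171 172 172 173 174 174 175 175 146  71  85 131 159 128 114
   91  85  77  64  61  58  55]
 [164 152 154 160 172 171 171 172 172 171 173 151  70  79 143 176 167 164
  159 158 155 125 107  86  76]
 [183 168 165 176 175 159 155 152 160 171 171 152  68  70 150 174 173 173
  173 172 172 164 161 158 154]
 [151 176 153 155 158 160 169 164 175 173 162 152 128 137 168 171 170 171
  170 170 170 171 172 172 171]
 [128 174 163 163 169 174 175 152 156 158 161 169 165 175 174 159 154 154
  160 170 169 169 169 170 170]
 [131 172 170 170 170 172 171 163 163 168 173 174 153 156 157 162 166 161
  164 169 159 154 152 161 170]
 [146 176 172 172 171 170 170 169 169 169 170 170 163 163 168 173 174 152
  150 156 163 165 158 164 168]
 [155 185 184 177 176 174 174 171 171 169 170 169 168 169 171 169 170 162
  161 168 172 173 136 148 148]
 [112 151 191 198 195 180 193 182 176 177 173 173 170 170 170 169 168 167
  168 169 170 170 157 161 166]
 [ 74  92 117 121 121 124 154 192 200 205 184 193 180 175 173 172 173 170
  169 168 168 168 169 167 170]
 [ 68  67  63  66  69  78  93 118 121 128 127 154 197 194 192 184 183 186
  179 173 173 171 169 168 167]
 [125 102  85  74  73  70  66  63  64  68  77  93 122 119 120 129 149 198
  196 190 187 179 176 171 173]
 [206 203 202 164 154 122 101  85  75  74  67  66  63  65  68  77  93 121
  119 118 130 148 187 198 187]]
```

View pics/v7.png

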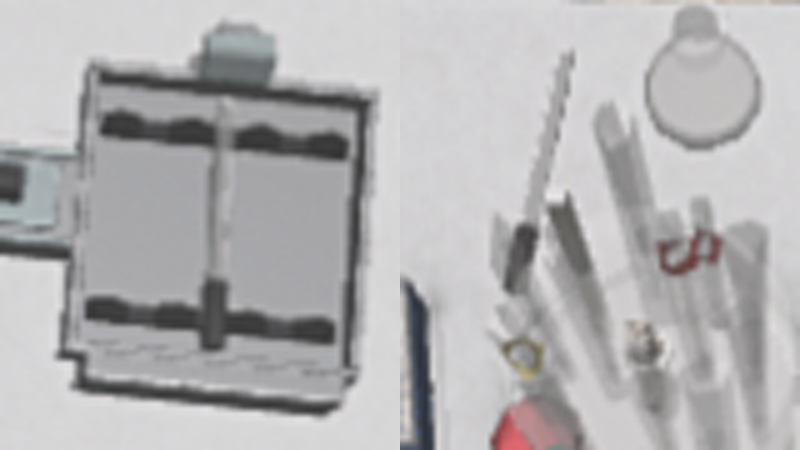

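```bash
python3 - <<'E'
from p import *
b=P(w=1); b.to([.3777,.1922,.2],Rd(190),dec=2).to([.3777,.1922,.03],Rd(190),dec=2).to([.3777,.1922,-.0165],w=.6,dec=2).show()
E
```

```text
[0,0,-0.01,-0.13,0.3,0.07,1,0,0,0,-0.14,0.29,0.07,1,0,0,-0.01,-0.13,0.3,0.07,1,0,0,0,-0.14,0.29,0.07,1,0,0,-0.01,-0.13,0.3,0.07,1,0,0,-0.01,-0.14,0.29,0.07,1,0,0,0,0,0,0.34,1,0,0,0,0,0,0.34,1,0,0,0,0,0,0.34,1,0,0,0,0,0,0.34,1,0,0,0,0,0,0.34,1,0,0,0,0,0,0.23,0.6]
[0,0,0,0,0,0.23,0.6]
```

{"api": "move_arm", "payload": {"motion": [0, 0, -0.01, -0.13, 0.3, 0.07, 1, 0, 0, 0, -0.14, 0.29, 0.07, 1, 0, 0, -0.01, -0.13, 0.3, 0.07, 1, 0, 0, 0, -0.14, 0.29, 0.07, 1, 0, 0, -0.01, -0.13, 0.3, 0.07, 1, 0, 0, -0.01, -0.14, 0.29, 0.07, 1, 0, 0, 0, 0, 0, 0.34, 1, 0, 0, 0, 0, 0, 0.34, 1, 0, 0, 0, 0, 0, 0.34, 1, 0, 0, 0, 0, 0, 0.34, 1, 0, 0, 0, 0, 0, 0.34, 1]}}

```text
time: 21.73
tool_pos: [0.3834, 0.1875, 0.0259]
ee_rot: [-3.142, 0.001, -2.969]
wrist_force: [0.7, -0.0, -0.5]
width: 0.0942
finger_force: 0.0
```

{"api": "move_arm", "payload": {"motion": [0, 0, 0, 0, 0, 0, 0.7, 0, 0, 0, 0, 0, 0, 0.6, 0, 0, 0, 0, 0, 0.2, 0.5, 0, 0, 0, 0, 0, 0.2, 0.4, 0, 0, 0, 0, 0, 0.05, 0.3, 0, 0, 0, 0, 0, 0, 0.3]}}

```text
time: 22.23
tool_pos: [0.384, 0.1875, -0.0167]
ee_rot: [-3.142, 0.001, -2.97]
wrist_force: [0.0, -0.0, -0.4]
width: 0.0575
finger_force: 0.0
```

{"api": "move_arm", "payload": {"motion": [0, 0, 0, 0, 0, 0, 0.2, 0, 0, 0, 0, 0, 0, 0.1, 0, 0, 0, 0, 0, 0, 0, 0, 0, 0, 0, 0, 0, 0, 0, 0, 0, 0, 0, 0, 0, 0, 0, 0, 0, 0, 0, 0, 0, 0, 0, 0, 0, 0, 0, 0, 0, 0, 0, 0, 0, 0, 0, 0, 0, 0, 0, 0, 0, 0, 0, 0, 0, 0, 0, 0]}}

```text
time: 23.07
tool_pos: [0.3834, 0.1875, -0.0176]
ee_rot: [3.141, 0.0, -2.97]
wrist_force: [-0.1, -0.3, 2.5]
width: 0.0085
finger_force: 29.9
```

```bash
python3 - <<'E'
from p import *
st()
O=np.array([.6072,-.1724,0]); ux=np.array([.9968,-.0802,0]);uy=np.array([.0802,.9968,0])
T=O-.0156*ux-.036*uy; print(T)
b=P(w=0); z=b.p[2]; b.to([.384,.1875,.2],dec=2).to([.33,.0,.22],dec=2).to([.42,-.21,.16],Rd(182),dec=2).show()
b.rows=[]; b.to([T[0],T[1],.12],Rd(175.4),dec=2).show()
E
```

```text
{'time': 23.0667, 'tool_pos': [0.3834, 0.1875, -0.0176], 'ee_rot': [3.1415, 0.0002, -2.9695], 'wrist_force': [-0.0701, -0.2555, 2.5335], 'width': 0.0085, 'finger_force': 29.9477, 'joint_positions': [0.3218, -0.0504, 1.9298, 0.0001, 1.262, -1.4211]}
[ 0.58876272 -0.20703368  0.        ]
[0,0,0,0,0,-0.31,0,0,0,0,0,0,-0.31,0,0,0,0,0,0,-0.31,0,0,0,0,0,0,-0.31,0,0,0,0,0,0,-0.31,0,0,0,0,-0.01,0,-0.31,0,0,0,0,0,0,-0.32,0,0,0,0,0.14,-0.29,-0.03,0,0,0,0,0.15,-0.3,-0.04,0,0,0,0,0.14,-0.29,-0.03,0,0,0,0,0.14,-0.29,-0.03,0,0,0,0,0.14,-0.29,-0.03,0]
[0,0,0,0.15,-0.3,-0.04,0,0,0,0.02,-0.08,-0.32,0.09,0,0,0,0.03,-0.08,-0.31,0.08,0,0,0,0.02,-0.08,-0.32,0.09,0,0,0,0.03,-0.1,-0.31,0.09,0,0,0,0.02,-0.1,-0.31,0.08,0,0,0,0.03,-0.1,-0.31,0.09,0,0,0,0.02,-0.12,-0.3,0.08,0]
[0,0,0.03,-0.34,-0.01,0.08,0,0,0,0.03,-0.33,0,0.08,0,0,0,0.03,-0.34,0.01,0.08,0,0,0,0.03,-0.34,0.02,0.08,0,0,0,0.03,-0.33,0.02,0.08,0]
```

{"api": "move_arm", "payload": {"motion": [0, 0, 0, 0, 0, -0.31, 0, 0, 0, 0, 0, 0, -0.31, 0, 0, 0, 0, 0, 0, -0.31, 0, 0, 0, 0, 0, 0, -0.31, 0, 0, 0, 0, 0, 0, -0.31, 0, 0, 0, 0, 0, 0, -0.31, 0, 0, 0, 0, 0, 0, -0.32, 0, 0, 0, 0, 0.14, -0.29, -0.03, 0, 0, 0, 0, 0.14, -0.29, -0.04, 0, 0, 0, 0, 0.14, -0.29, -0.03, 0, 0, 0, 0, 0.14, -0.29, -0.03, 0, 0, 0, 0, 0.14, -0.29, -0.03, 0]}}

```text
time: 24.07
tool_pos: [0.3383, 0.0314, 0.2161]
ee_rot: [-3.141, -0.0, -2.969]
wrist_force: [1.1, -1.8, -0.3]
width: 0.0084
finger_force: 30.0
```

{"api": "move_arm", "payload": {"motion": [0, 0, 0, 0.15, -0.3, -0.04, 0, 0, 0, 0.02, -0.08, -0.32, 0.09, 0, 0, 0, 0.03, -0.08, -0.31, 0.08, 0, 0, 0, 0.02, -0.08, -0.32, 0.09, 0, 0, 0, 0.03, -0.1, -0.31, 0.09, 0, 0, 0, 0.02, -0.1, -0.31, 0.08, 0, 0, 0, 0.03, -0.1, -0.31, 0.09, 0, 0, 0, 0.02, -0.12, -0.3, 0.08, 0]}}

```text
time: 24.73
tool_pos: [0.42, -0.2104, 0.1592]
ee_rot: [3.141, -0.001, -3.105]
wrist_force: [1.0, 0.3, 0.5]
width: 0.0084
finger_force: 30.0
```

{"api": "move_arm", "payload": {"motion": [0, 0, 0.03, -0.34, -0.01, 0.08, 0, 0, 0, 0.03, -0.33, 0, 0.08, 0, 0, 0, 0.03, -0.34, 0.01, 0.08, 0, 0, 0, 0.03, -0.34, 0.02, 0.08, 0, 0, 0, 0.03, -0.33, 0.02, 0.08, 0, 0, 0, 0, 0, 0, 0, 0, 0, 0, 0, 0, 0, 0, 0]}}

```text
time: 25.32
tool_pos: [0.5881, -0.2056, 0.117]
ee_rot: [3.14, -0.005, 3.064]
wrist_force: [0.0, -0.5, -0.1]
width: 0.0084
finger_force: 30.0
```

```bash
python3 - <<'E'
from p import *
st(); b=P(w=0); b.to([.5888,-.2070,.02],Rd(175.4),dec=2).show()
g=cv2.cvtColor(snap('top','t8'),cv2.COLOR_BGR2GRAY)
E
```

```text
{'time': 25.3167, 'tool_pos': [0.5881, -0.2056, 0.117], 'ee_rot': [3.1401, -0.0055, 3.0637], 'wrist_force': [0.0383, -0.5077, -0.1075], 'width': 0.0084, 'finger_force': 29.9521, 'joint_positions': [-0.427, 0.2752, 1.2879, -0.0005, 1.5841, -1.9198]}
[0,0,0,0,-0.01,0.32,0,0,0,0,-0.01,0,0.33,0,0,-0.01,0,0,-0.01,0.32,0]
```

{"api": "move_arm", "payload": {"motion": [0, 0, 0, 0, -0.01, 0.32, 0, 0, 0, 0, 0, 0, 0.32, 0, 0, 0, 0, 0, 0, 0.32, 0, 0, 0, 0, 0, 0, 0.08, 0, 0, 0, 0, 0, 0, 0.08, 0, 0, 0, 0, 0, 0, 0, 0, 0, 0, 0, 0, 0, 0, 0]}}

```text
time: 25.95
tool_pos: [0.5892, -0.2079, 0.0106]
ee_rot: [-3.14, 0.003, 3.062]
wrist_force: [0.6, -1.0, 0.2]
width: 0.0082
finger_force: 30.0
```

{"api": "move_arm", "payload": {"motion": [0, 0, 0, 0, 0, 0.04, 0, 0, 0, 0, 0, 0, 0.03, 0, 0, 0, 0, 0, 0, 0, 0, 0, 0, 0, 0, 0, 0, 0]}}

```text
time: 26.28
tool_pos: [0.5885, -0.2072, 0.0018]
ee_rot: [-3.141, 0.001, 3.062]
wrist_force: [0.1, 0.3, -0.1]
width: 0.0087
finger_force: 30.0
```

{"api": "move_arm", "payload": {"motion": [0, 0, 0, 0, 0, 0.04, 0, 0, 0, 0, 0, 0, 0.04, 0, 0, 0, 0, 0, 0, 0.01, 0, 0, 0, 0, 0, 0, 0, 0, 0, 0, 0, 0, 0, 0, 0]}}

```text
time: 26.7
tool_pos: [0.5886, -0.2071, -0.0075]
ee_rot: [3.141, 0.001, 3.062]
wrist_force: [1.1, 0.8, 1.4]
width: 0.0084
finger_force: 30.0
```

{"api": "move_arm", "payload": {"motion": [0, 0, 0, 0, 0, 0, 0.28, 0, 0, 0, 0, 0, 0, 0.28, 0, 0, 0, 0, 0, 0, 0.28, 0, 0, 0, 0, 0, 0, 0.28, 0, 0, 0, 0, 0, -0.3, 0.28, 0, 0, 0, 0, 0, -0.35, 0.5, 0, 0, 0, 0, 0, -0.35, 1]}}

```text
time: 27.28
tool_pos: [0.587, -0.2067, 0.0918]
ee_rot: [3.141, -0.004, 3.062]
wrist_force: [-0.4, -0.5, 0.7]
width: 0.0363
finger_force: 0.0
```

```bash
python3 - <<'E'
from p import *
# C
tip=onz('top',259.05,125.8,.0045); ce=onz('top',247.4,172.9,.006); d=tip-ce; L=np.linalg.norm(d); yaw=np.degrees(np.arctan2(d[1],d[0])); print(tip,ce,L,yaw)
cc=onz('top',249.2,166.4,.012); print(cc, (tip+ce)/2, np.degrees(np.arctan2(tip[1]-cc[1],tip[0]-cc[0])))
st()
E
```

```text
[0.70818815 0.13812246 0.0045    ] [0.58154901 0.16409062 0.006     ] 0.12928290068980616 -11.588221521516077
[0.59730313 0.15930828 0.012     ] [0.64486858 0.15110654 0.00525   ] -10.81663700349101
{'time': 27.2833, 'tool_pos': [0.587, -0.2067, 0.0918], 'ee_rot': [3.1405, -0.0036, 3.0622], 'wrist_force': [-0.3651, -0.5215, 0.7408], 'width': 0.0363, 'finger_force': 0.0, 'joint_positions': [-0.4296, 0.2841, 1.3274, -0.0002, 1.5338, -1.921]}
```

```bash
python3 - <<'E'
from h import *
for u,v in [(267,136),(244,158),(257,155),(299,160),(284,155),(272,137)]: print((u,v),[onz('top',u,v,z)[:2].round(3).tolist() for z in (.1,.15,.2)])
im=cv2.imread('pics/s3.png'); cv2.imwrite('pics/v9.png',cv2.resize(im[85:245,190:330],(700,600),interpolation=2)[:, :])
E
```

```text
(267, 136) [[0.652, 0.109], [0.637, 0.104], [0.623, 0.1]]
(244, 158) [[0.597, 0.162], [0.585, 0.155], [0.572, 0.149]]
(257, 155) [[0.605, 0.131], [0.592, 0.126], [0.579, 0.121]]
(299, 160) [[0.594, 0.031], [0.582, 0.03], [0.569, 0.029]]
(284, 155) [[0.606, 0.067], [0.593, 0.064], [0.58, 0.062]]
(272, 137) [[0.65, 0.096], [0.635, 0.093], [0.62, 0.089]]
```

View pics/v9.png

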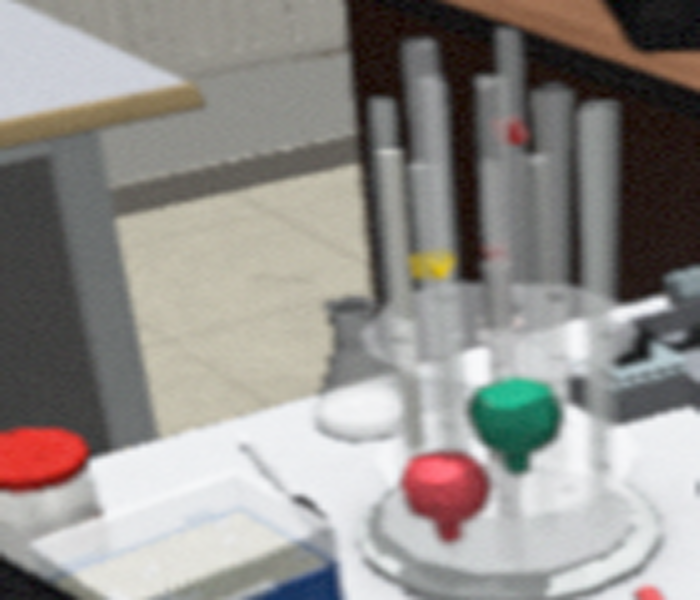

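```bash
python3 - <<'E'
from h import *
def tri(a,b):
    o1,d1=ray('top',*a);o2,d2=ray('scene',*b);A=np.c_[d1,-d2];t=np.linalg.lstsq(A,o2-o1,rcond=None)[0];p,q=o1+d1*t[0],o2+d2*t[1];return ((p+q)/2).round(3),round(np.linalg.norm(p-q)*1000,1)
T=[(269.5,136),(245,158),(257,155),(297,160),(284,155),(265,137)]
S=dict(A=(274,95.7),B=(292,93),C=(300.6,108.5),D=(310,112.5),E=(267,111),F=(287.4,105.8),G=(276.4,105.8))
for t in T:
    for k,s in S.items():
        p,e=tri(t,s)
        if e<8: print(t,k,p,e)
E
```

```text
(269.5, 136) A [0.578 0.082 0.347] 2.3
(269.5, 136) E [0.594 0.089 0.305] 6.8
(245, 158) E [0.538 0.128 0.334] 3.6
(257, 155) A [0.538 0.105 0.363] 1.8
(257, 155) G [0.541 0.103 0.339] 7.7
(297, 160) C [0.542 0.032 0.314] 1.1
(284, 155) B [0.54  0.055 0.358] 1.9
(284, 155) F [0.551 0.059 0.324] 7.2
(265, 137) A [0.573 0.088 0.35 ] 7.6
(265, 137) E [0.588 0.095 0.309] 1.2
```

```bash
python3 - <<'E'
from h import *
from scipy.optimize import least_squares
D=[([.2139,-.5061,.1842],[-1.2741,.0879,1.3721]),([.603,-.0631,.1656],[-.1974,.2197,1.2591]),([.6114,-.0692,.0481],[-.2048,.2918,1.4071]),([.5923,-.2793,.1359],[-.527,.3381,1.1706]),([.4246,-.0324,.1251],[-.2096,-.1756,1.7425]),([.428,-.0364,.0032],[-.2169,-.0688,1.9011]),([.3834,.1875,-.0176],[.3218,-.0504,1.9298])]
def f(p):
    L1,L2,k,d,a=p;r=[]
    for X,(q1,q2,q3) in D:
        c,s=np.cos(q1),np.sin(q1);F=X[0]*c+X[1]*s;S=-X[0]*s+X[1]*c
        r+= [F-a-L1*np.sin(q2)-L2*np.sin(q2+q3),X[2]-k-L1*np.cos(q2)-L2*np.cos(q2+q3),S-d]
    return r
s=least_squares(f,[.45,.4,.1,.05,0]);print(s.x.round(4),np.abs(s.fun).max())
X=D[0][0]
for h in (0,.1,.2,.25,.3,.35,.4): print(h,proj('scene',[X[0],X[1],X[2]+h]).round(1), proj('top',[X[0],X[1],X[2]+h]).round(1))
im=cv2.imread('pics/s0.png'); cv2.imwrite('pics/v10.png',cv2.resize(im[0:160,430:640],(735,560),interpolation=2))
E
```

```text
[ 0.4841  0.4995 -0.3519  0.0566 -0.0093] 0.019189812924522542
0 [531.  147.1] [542.8 325.5]
0.1 [541.1 113.1] [566.  329.7]
0.2 [551.6  76. ] [594.  334.7]
0.25 [557.   56.3] [610.2 337.5]
0.3 [562.5  35.9] [628.1 340.6]
0.35 [567.9  14.7] [648.1 343.9]
0.4 [573.3  -7.3] [670.4 347.6]
```

View pics/v10.png

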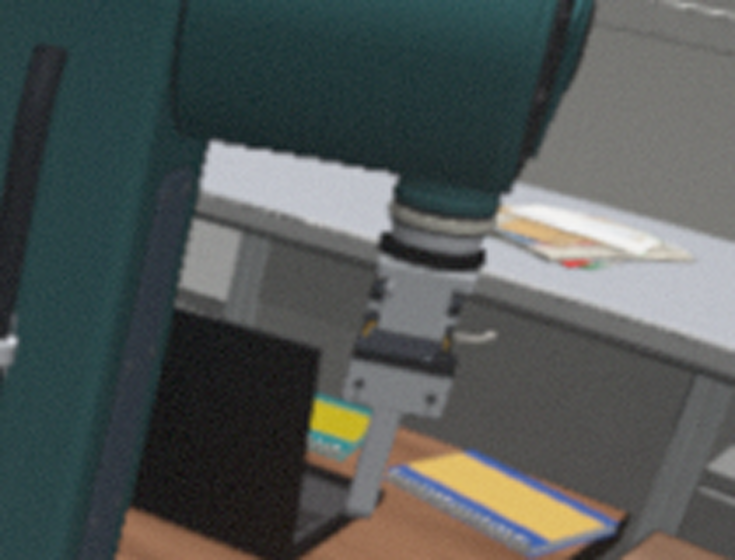

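```bash
python3 - <<'E'
from p import *
b=P(w=1); b.to([.60,-.17,.16],Rd(175.4),dec=2).to([.665,0.02,.16],Rd(170),dec=2).to([.6485,.150,.15],Rd(168.6),dec=2).show()
E
```

```text
[0,0,0,-0.03,0.13,-0.23,1,0,0,0,-0.04,0.12,-0.22,1,0,0,0,-0.03,0.13,-0.23,1,0,0,0.02,-0.08,0.32,0,1,0,0,0.02,-0.08,0.33,0,1,0,0,0.02,-0.07,0.33,0,1,0,0,0.02,-0.07,0.32,0,1,0,0,0.02,-0.06,0.33,0,1,0,0,0.02,-0.06,0.33,0,1,0,0,0.01,0.1,0.31,0.03,1,0,0,0.01,0.1,0.32,0.02,1,0,0,0,0.1,0.31,0.03,1]
[0,0,0.01,0.1,0.31,0.02,1]
```

{"api": "move_arm", "payload": {"motion": [0, 0, 0, -0.03, 0.13, -0.23, 1, 0, 0, 0, -0.04, 0.12, -0.22, 1, 0, 0, 0, -0.03, 0.13, -0.23, 1, 0, 0, 0.02, -0.08, 0.32, 0, 1, 0, 0, 0.02, -0.08, 0.33, 0, 1, 0, 0, 0.02, -0.07, 0.33, 0, 1, 0, 0, 0.02, -0.07, 0.32, 0, 1, 0, 0, 0.02, -0.06, 0.33, 0, 1, 0, 0, 0.02, -0.06, 0.33, 0, 1, 0, 0, 0.01, 0.1, 0.31, 0.03, 1, 0, 0, 0.01, 0.1, 0.32, 0.02, 1, 0, 0, 0, 0.1, 0.31, 0.03, 1]}}

```text
time: 28.28
tool_pos: [0.6533, 0.1191, 0.1518]
ee_rot: [-3.141, -0.0, 2.952]
wrist_force: [-0.1, 0.7, -0.7]
width: 0.0939
finger_force: 0.0
```

{"api": "move_arm", "payload": {"motion": [0, 0, 0.01, 0.1, 0.31, 0.02, 1, 0, 0, 0, 0, 0, 0, 1, 0, 0, 0, 0, 0, 0, 1]}}

```text
time: 28.53
tool_pos: [0.6489, 0.1515, 0.1497]
ee_rot: [-3.141, -0.001, 2.948]
wrist_force: [0.0, 0.4, 0.4]
width: 0.0941
finger_force: 0.0
```

```bash
python3 - <<'E'
from p import *
st(); print(np.round(robot.get_obs()['joint_torque'],1)); b=P(w=1); b.to([.6485,.150,.08],Rd(168.6),dec=2).to([.6485,.15,-.016],dec=2).show()
s=snap('scene','s11'); cv2.imwrite('pics/v11.png',cv2.resize(s[85:245,190:330],(700,600),interpolation=2))
E
```

```text
{'time': 28.5333, 'tool_pos': [0.6489, 0.1515, 0.1497], 'ee_rot': [-3.1407, -0.0008, 2.9478], 'wrist_force': [0.0046, 0.4325, 0.3699], 'width': 0.0941, 'finger_force': 0.0, 'joint_positions': [0.1446, 0.3579, 1.1176, -0.0006, 1.6672, -1.2324]}
[  1.6 -45.1 -30.1   0.2   0.1   0. ]
[0,0,0,0,-0.01,0.35,1,0,0,0.01,0,0,0.35,1,0,0,0,0,0,0.32,1,0,0,0,0,0,0.32,1,0,0,0,0,0,0.32,1]
```

View pics/v11.png

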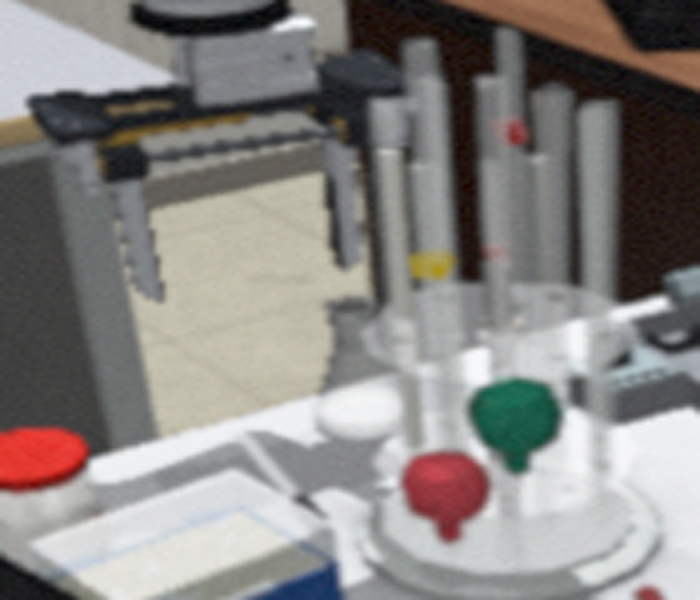

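{"api": "move_arm", "payload": {"motion": [0, 0, 0, 0, -0.01, 0.35, 1, 0, 0, 0, 0, 0, 0.35, 1, 0, 0, 0, 0, 0, 0, 0.9]}}

```text
time: 28.83
tool_pos: [0.6445, 0.1461, 0.0716]
ee_rot: [-3.136, -0.014, 2.942]
wrist_force: [-1.1, -0.6, -1.8]
width: 0.0899
finger_force: 0.0
```

{"api": "move_arm", "payload": {"motion": [0, 0, 0, 0, 0, 0.2, 0.8, 0, 0, 0, 0, 0, 0.2, 0.7, 0, 0, 0, 0, 0, 0, 0.6]}}

```text
time: 29.08
tool_pos: [0.6473, 0.1469, 0.0369]
ee_rot: [-3.139, -0.006, 2.943]
wrist_force: [-0.8, -0.5, -0.9]
width: 0.0707
finger_force: 0.0
```

{"api": "move_arm", "payload": {"motion": [0, 0, 0, 0, 0, 0.2, 0.6, 0, 0, 0, 0, 0, 0.2, 0.6, 0, 0, 0, 0, 0, 0, 0.6]}}

```text
time: 29.33
tool_pos: [0.6476, 0.1474, -0.0022]
ee_rot: [-3.139, -0.005, 2.943]
wrist_force: [-0.2, -1.4, -0.5]
width: 0.0566
finger_force: 0.0
```

{"api": "move_arm", "payload": {"motion": [0, 0, 0, 0, 0, 0.14, 0.6, 0, 0, 0, 0, 0, 0, 0.5, 0, 0, 0, 0, 0, 0, 0.4, 0, 0, 0, 0, 0, 0, 0.3]}}

```text
time: 29.67
tool_pos: [0.6503, 0.1488, -0.0123]
ee_rot: [3.141, 0.002, 2.944]
wrist_force: [0.1, -0.1, -1.3]
width: 0.0399
finger_force: 0.0
```

{"api": "move_arm", "payload": {"motion": [0, 0, 0, 0, 0, 0.03, 0.3, 0, 0, 0, 0, 0, 0, 0.2, 0, 0, 0, 0, 0, 0, 0.2]}}

```text
time: 29.92
tool_pos: [0.6495, 0.1489, -0.0164]
ee_rot: [3.142, 0.001, 2.945]
wrist_force: [-0.1, 0.9, 0.9]
width: 0.0205
finger_force: 0.0
```

{"api": "move_arm", "payload": {"motion": [0, 0, 0, 0, 0, 0, 0.1, 0, 0, 0, 0, 0, 0, 0, 0, 0, 0, 0, 0, 0, 0, 0, 0, 0, 0, 0, 0, 0, 0, 0, 0, 0, 0, 0, 0, 0, 0, 0, 0, 0, 0, 0]}}

```text
time: 30.42
tool_pos: [0.6495, 0.149, -0.0165]
ee_rot: [3.141, 0.0, 2.945]
wrist_force: [-0.5, 1.2, 0.7]
width: 0.0085
finger_force: 30.0
```

```bash
python3 - <<'E'
from p import *
st();snap('scene','s12'); print(np.round(robot.get_obs()['joint_torque'],1))
b=P(w=0); b.to([.648,.149,.15],dec=2).to([.665,0.02,.17],Rd(170),dec=2).to([.62,-.12,.15],Rd(175.4),dec=2).show()
E
```

```text
{'time': 30.4167, 'tool_pos': [0.6495, 0.149, -0.0165], 'ee_rot': [3.1413, 0.0004, 2.9446], 'wrist_force': [-0.5401, 1.1743, 0.7148], 'width': 0.0085, 'finger_force': 29.9997, 'joint_positions': [0.1404, 0.4513, 1.3286, 0.0002, 1.3612, -1.2334]}
[ -0.5 -45.6 -27.2  -0.2   0.1   0. ]
[0,0,0,0,0,-0.33,0,0,0,0,0.01,0,-0.34,0,0,0,0,0,0,-0.33,0,0,0,0,0,0,-0.33,0,0,0,0,0,0,-0.33,0,0,0,-0.01,-0.1,-0.31,-0.05,0,0,0,0,-0.11,-0.31,-0.05,0,0,0,-0.01,-0.1,-0.31,-0.05,0,0,0,-0.01,-0.1,-0.31,-0.05,0,0,0,-0.02,0.04,-0.29,0.04,0,0,0,-0.03,0.05,-0.29,0.04,0,0,0,-0.02,0.05,-0.29,0.04,0]
[0,0,-0.02,0.06,-0.29,0.04,0,0,0,-0.03,0.06,-0.29,0.03,0]
```

{"api": "move_arm", "payload": {"motion": [0, 0, 0, 0, 0, -0.33, 0, 0, 0, 0, 0, 0, -0.34, 0, 0, 0, 0, 0, 0, -0.33, 0, 0, 0, 0, 0, 0, -0.33, 0, 0, 0, 0, 0, 0, -0.33, 0, 0, 0, 0, -0.12, -0.31, -0.05, 0, 0, 0, 0, -0.12, -0.31, -0.05, 0, 0, 0, 0, -0.12, -0.31, -0.05, 0, 0, 0, -0.01, -0.11, -0.31, -0.05, 0, 0, 0, -0.02, 0.04, -0.29, 0.04, 0, 0, 0, -0.03, 0.06, -0.29, 0.04, 0, 0, 0, -0.03, 0.06, -0.29, 0.04, 0]}}

```text
time: 31.47
tool_pos: [0.64, -0.0666, 0.1567]
ee_rot: [-3.141, -0.001, 3.016]
wrist_force: [-0.3, -0.5, 0.2]
width: 0.0086
finger_force: 30.0
```

{"api": "move_arm", "payload": {"motion": [0, 0, -0.03, 0.06, -0.29, 0.04, 0, 0, 0, -0.03, 0.08, -0.29, 0.03, 0, 0, 0, 0, 0, 0, 0, 0, 0, 0, 0, 0, 0, 0, 0]}}

```text
time: 31.8
tool_pos: [0.6192, -0.1225, 0.1497]
ee_rot: [3.141, -0.001, 3.059]
wrist_force: [0.4, -0.0, 0.2]
width: 0.0087
finger_force: 30.0
```

```bash
python3 - <<'E'
from p import *
st(); b=P(w=0); b.to([.6131,-.1367,.12],Rd(175.4),dec=2).to([.6131,-.1367,.01],dec=2).show()
E
```

```text
{'time': 31.8, 'tool_pos': [0.6192, -0.1225, 0.1497], 'ee_rot': [3.1414, -0.0012, 3.059], 'wrist_force': [0.3702, -0.013, 0.1694], 'width': 0.0087, 'finger_force': 29.9995, 'joint_positions': [-0.2851, 0.2782, 1.2193, -0.0, 1.6453, -1.7733]}
[0,0,0,0.05,-0.15,0.3,0,0,0,0,0,0,0.27,0,0,0,0,0,0,0.28,0,0,0,0,0,0,0.27,0,0,0,0,0,0,0.28,0]
```

{"api": "move_arm", "payload": {"motion": [0, 0, 0, 0.05, -0.15, 0.3, 0, 0, 0, 0, 0, 0, 0.27, 0, 0, 0, 0, 0, 0, 0.28, 0, 0, 0, 0, 0, 0, 0.27, 0, 0, 0, 0, 0, 0, 0.28, 0, 0, 0, 0, 0, 0, 0, 0, 0, 0, 0, 0, 0, 0, 0]}}

```text
time: 32.38
tool_pos: [0.6128, -0.134, 0.0084]
ee_rot: [3.14, -0.004, 3.064]
wrist_force: [0.8, -0.3, 0.4]
width: 0.0083
finger_force: 30.0
```

{"api": "move_arm", "payload": {"motion": [0, 0, 0, 0, 0, 0.04, 0, 0, 0, 0, 0, 0, 0.04, 0, 0, 0, 0, 0, 0, 0, 0, 0, 0, 0, 0, 0, 0, 0]}}

```text
time: 32.72
tool_pos: [0.6147, -0.1358, 0.0037]
ee_rot: [-3.141, 0.002, 3.062]
wrist_force: [-0.1, -0.6, -0.9]
width: 0.0087
finger_force: 30.0
```

{"api": "move_arm", "payload": {"motion": [0, 0, 0, 0, 0, 0.04, 0, 0, 0, 0, 0, 0, 0.03, 0, 0, 0, 0, 0, 0, 0.01, 0, 0, 0, 0, 0, 0, 0, 0, 0, 0, 0, 0, 0, 0, 0]}}

```text
time: 33.13
tool_pos: [0.6137, -0.1356, -0.006]
ee_rot: [3.142, -0.0, 3.062]
wrist_force: [-1.2, -0.9, 0.5]
width: 0.0084
finger_force: 30.0
```

{"api": "move_arm", "payload": {"motion": [0, 0, 0, 0, 0, 0, 0.28, 0, 0, 0, 0, 0, 0, 0.28, 0, 0, 0, 0, 0, 0, 0.28, 0, 0, 0, 0, 0, 0, 0.28, 0, 0, 0, 0, 0, -0.3, 0.28, 0, 0, 0, 0, 0, -0.35, 0.5, 0, 0, 0, 0, 0, -0.35, 1, 0, 0, 0, 0, 0, -0.35, 1, 0, 0, 0, 0.18, -0.33, -0.1, 1, 0, 0, 0, 0.18, -0.33, -0.1, 1, 0, 0, 0, 0.18, -0.33, 0, 1, 0, 0, 0, 0.18, -0.33, 0, 1]}}

```text
time: 34.13
tool_pos: [0.5315, -0.2627, 0.151]
ee_rot: [-3.14, 0.003, 3.063]
wrist_force: [0.5, -1.2, 0.2]
width: 0.0696
finger_force: 0.0
```

{"api": "move_arm", "payload": {"motion": [0, 0, 0, 0.18, -0.33, 0, 1, 0, 0, 0, 0.18, -0.33, 0, 1, 0, 0, 0, 0.18, -0.33, 0, 1, 0, 0, 0, 0.18, -0.33, 0, 1, 0, 0, 0, 0, 0, 0, 1]}}

```text
time: 34.55
tool_pos: [0.4453, -0.3929, 0.1492]
ee_rot: [-3.138, -0.002, 3.055]
wrist_force: [0.4, 0.3, 0.4]
width: 0.0937
finger_force: 0.0
```

```bash
cat > cov.py <<'E'
from m import *
def cover(im):
    g=cv2.cvtColor(im,cv2.COLOR_BGR2GRAY)
    for a,r,c in comps(im,((g<75)*255).astype('uint8'),(385,215,415,280)): print('rib',a,[onz('top',*p,.0305).round(4)[:2] for p in ends(r)],onz('top',*r[0],.0305).round(4))
    for a,r,c in comps(im,((g<200)&(g>60)).astype('uint8')*255,(355,205,440,295),800):
        q=cv2.approxPolyDP(c,3,True)[:,0]; print(a,[ (p.tolist(),onz('top',*p,.004).round(4)[:2].tolist()) for p in q])
E
python3 - <<'E'
from cov import *
st();im=snap('top','t13');cover(im)
cv2.imwrite('pics/v13.png',cv2.resize(im[120:300,300:445],(640,600),interpolation=2))
E
```

```text
{'time': 34.55, 'tool_pos': [0.4453, -0.3929, 0.1492], 'ee_rot': [-3.1382, -0.0019, 3.0547], 'wrist_force': [0.4349, 0.287, 0.4469], 'width': 0.0937, 'finger_force': 0.0, 'joint_positions': [-0.816, 0.1936, 1.3223, -0.0038, 1.6248, -2.3002]}
rib 107.5 [array([ 0.4092, -0.2163]), array([ 0.3623, -0.2157])] [ 0.3857 -0.216   0.0305]
5449.0 [([439, 205], [0.5049, -0.3294]), ([426, 207], [0.4993, -0.2953]), ([417, 222], [0.4603, -0.271]), ([368, 220], [0.464, -0.1452]), ([367, 273], [0.3304, -0.1421]), ([355, 281], [0.3103, -0.112]), ([359, 285], [0.3004, -0.122]), ([355, 294], [0.2781, -0.112]), ([420, 294], [0.2787, -0.2755]), ([439, 277], [0.3212, -0.3248]), ([439, 253], [0.3817, -0.3261]), ([435, 256], [0.374, -0.3156]), ([431, 252], [0.3841, -0.3055]), ([439, 244], [0.4045, -0.3267])]
```

View pics/v13.png

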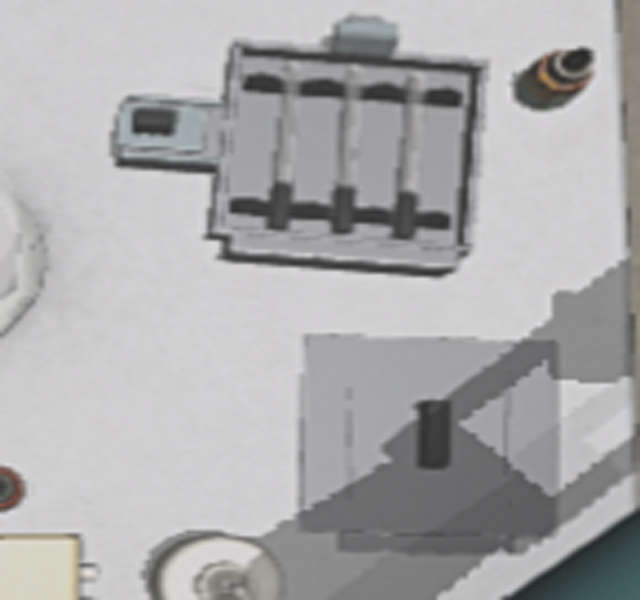

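```bash
python3 - <<'E'
from p import *
from scipy.optimize import least_squares
D=[([.2139,-.5061,.1842],[-1.2741,.0879,1.3721]),([.603,-.0631,.1656],[-.1974,.2197,1.2591]),([.6114,-.0692,.0481],[-.2048,.2918,1.4071]),([.5923,-.2793,.1359],[-.527,.3381,1.1706]),([.6201,-.0492,.1373],[-.1707,.2559,1.2715]),([.4246,-.0324,.1251],[-.2096,-.1756,1.7425]),([.428,-.0364,.0032],[-.2169,-.0688,1.9011]),([.3834,.1875,-.0176],[.3218,-.0504,1.9298]),([.6112,-.1713,.0999],[-.3624,.3047,1.2852]),([.5881,-.2056,.117],[-.427,.2752,1.2879]),([.6489,.1515,.1497],[.1446,.3579,1.1176]),([.6495,.149,-.0165],[.1404,.4513,1.3286]),([.4453,-.3929,.1492],[-.816,.1936,1.3223])]
def f(p):
    L1,L2,k,d,a=p;r=[]
    for X,(q1,q2,q3) in D:
        c,s=np.cos(q1),np.sin(q1);F=X[0]*c+X[1]*s;S=-X[0]*s+X[1]*c
        r+= [F-a-L1*np.sin(q2)-L2*np.sin(q2+q3),X[2]-k-L1*np.cos(q2)-L2*np.cos(q2+q3),S-d]
    return r
s=least_squares(f,[.45,.4,.1,.05,0],loss='soft_l1',f_scale=.001);print(s.x.round(4));print((1e3*np.array(f(s.x)).reshape(-1,3)).round(1))
for n in('s11',):print(proj('scene',[.6489,.1515,.1497]),proj('scene',[.6489,.1515,.1673]))
b=P(w=1);b.to([.389,-.2176,.12],Rd(178.5),dec=2).to([.389,-.2176,.01],dec=2).show()
E
```

```text
[ 0.4568  0.4913 -0.3258  0.0565  0.0099]
[[  8.3   0.6   0.1]
 [  5.    0.4  -0.1]
 [-15.9  -0.9   0.1]
 [  0.7   0.2  -0. ]
 [  3.1  -0.2   0.4]
 [  0.7  -0.8   0.2]
 [-27.3   0.2   0.1]
 [-31.9   1.1   0.1]
 [ -5.9  -0.7   0. ]
 [ -4.9  -0.6  -0.1]
 [  5.    0.8  -0.1]
 [-25.7   0.2   0.2]
 [  3.   -0.3  -1.3]]
[240.15269952 166.93871809] [239.48985881 160.97336215]
[0,0,-0.01,0.12,0.28,0.05,1,0,0,-0.01,0.12,0.28,0.05,1,0,0,-0.02,0.12,0.28,0.05,1,0,0,-0.01,0.11,0.28,0.04,1,0,0,-0.01,0.11,0.28,0.05,1,0,0,-0.01,0.11,0.29,0.05,1,0,0,0,0,0,0.28,1,0,0,0,0,0,0.27,1,0,0,0,0,0,0.28,1,0,0,0,0,0,0.27,1]
```

{"api": "move_arm", "payload": {"motion": [0, 0, -0.01, 0.12, 0.28, 0.05, 1, 0, 0, -0.01, 0.12, 0.28, 0.05, 1, 0, 0, -0.02, 0.12, 0.28, 0.05, 1, 0, 0, -0.01, 0.11, 0.28, 0.04, 1, 0, 0, -0.01, 0.11, 0.28, 0.05, 1, 0, 0, -0.01, 0.11, 0.29, 0.05, 1, 0, 0, 0, 0, 0, 0.28, 0.9, 0, 0, 0, 0, 0, 0.27, 0.8, 0, 0, 0, 0, 0, 0.28, 0.7, 0, 0, 0, 0, 0, 0.2, 0.6, 0, 0, 0, 0, 0, 0, 0.5, 0, 0, 0, 0, 0, 0, 0.4]}}

```text
time: 35.6
tool_pos: [0.3896, -0.2134, 0.0167]
ee_rot: [3.14, -0.002, 3.118]
wrist_force: [0.4, -0.8, 0.1]
width: 0.0575
finger_force: 0.0
```

```bash
python3 - <<'E'
from p import *
st();b=P(w=.4);b.to([.389,-.2176,-.0095],Rd(178.5),dec=2).show()
E
```

```text
{'time': 35.6, 'tool_pos': [0.3896, -0.2134, 0.0167], 'ee_rot': [3.14, -0.0017, 3.1185], 'wrist_force': [0.3808, -0.7704, 0.0528], 'width': 0.0575, 'finger_force': 0.0, 'joint_positions': [-0.6292, -0.048, 1.8521, 0.0003, 1.3398, -2.1769]}
[0,0,0,0,-0.04,0.26,0.4]
```

{"api": "move_arm", "payload": {"motion": [0, 0, 0, 0, -0.04, 0.1, 0.4, 0, 0, 0, 0, 0, 0.1, 0.35, 0, 0, 0, 0, 0, 0.05, 0.3, 0, 0, 0, 0, 0, 0, 0.25, 0, 0, 0, 0, 0, 0, 0.25]}}

```text
time: 36.02
tool_pos: [0.3897, -0.2187, -0.0079]
ee_rot: [3.141, -0.0, 3.117]
wrist_force: [0.0, -0.5, -0.6]
width: 0.0251
finger_force: 0.0
```

{"api": "move_arm", "payload": {"motion": [0, 0, 0, 0, 0, 0, 0.18, 0, 0, 0, 0, 0, 0, 0.18, 0, 0, 0, 0, 0, 0, 0.05, 0, 0, 0, 0, 0, 0, 0, 0, 0, 0, 0, 0, 0, 0, 0, 0, 0, 0, 0, 0, 0]}}

```text
time: 36.52
tool_pos: [0.3902, -0.2187, -0.0072]
ee_rot: [-3.141, 0.001, 3.117]
wrist_force: [-0.7, 1.3, 3.5]
width: 0.0137
finger_force: 30.0
```

```bash
python3 - <<'E'
from p import *
st()
E
```

```text
{'time': 36.5167, 'tool_pos': [0.3902, -0.2187, -0.0072], 'ee_rot': [-3.1415, 0.0008, 3.1173], 'wrist_force': [-0.7221, 1.284, 3.4856], 'width': 0.0137, 'finger_force': 30.0006, 'joint_positions': [-0.6381, -0.0167, 1.8741, 0.0004, 1.2834, -2.1847]}
```

```bash
cat > ck.py <<'E'
from p import *
O=np.array([.6072,-.1724,0.]); YAW=-4.6; X=np.array([.001,0,-.0072])
def pose(xl,zl,tilt,y=0,yaw=YAW,X=X):
    """tool pose for lip tip (underside) at case (xl,y,zl) m, tilt deg"""
    Rk=Ro.from_euler('z',YAW,degrees=True); Rc=Ro.from_euler('z',yaw,degrees=True)*Ro.from_euler('y',-tilt,degrees=True)
    lip=O+Rk.apply([xl,y,zl]); o=lip+Rc.apply([.0885,0,0])
    return o+Rc.apply(X), Rc*Ro.from_euler('x',180,degrees=True).__mul__(Ro.identity()) if 0 else Rc*Ro.from_euler('z',180,degrees=True)*Ro.from_euler('x',180,degrees=True)
E
python3 - <<'E'
from ck import *
b=P(w=0); p,R=pose(-.060,.075,20.05); print(p,R.as_euler('xyz'))
b.to([.39,-.2187,.13],dec=2).to([.42,-.20,.16],Rd(175.4),dec=2).to([p[0]-.1,p[1],.17],R,dec=2).to(p,R,dec=2).show()
E
```

```text
[ 0.63365869 -0.17452882  0.09892055] [3.14159265 0.34993852 3.06130751]
[0,0,0,0,0,-0.34,0,0,0,0,0,0,-0.35,0,0,0,0,0,0,-0.34,0,0,0,0,0,0,-0.34,0,0,0,0.04,-0.15,0.1,-0.15,0,0,0,0.03,-0.14,0.1,-0.15,0,0,-0.11,0,-0.28,0.09,-0.03,0,0,-0.11,0,-0.28,0.08,0,0,0,-0.11,0,-0.28,0.09,0.03,0,0,-0.11,0,-0.27,0.08,0.04,0,0,0,0,-0.17,0.02,0.25,0,0,0,0,-0.18,0.02,0.26,0]
[0,0,0,-0.17,0.02,0.25,0,0,0,0,-0.18,0.02,0.25,0]
```

{"api": "move_arm", "payload": {"motion": [0, 0, 0, 0, 0, -0.15, 0, 0, 0, 0, 0, 0, -0.3, 0, 0, 0, 0, 0, 0, -0.34, 0, 0, 0, 0, 0, 0, -0.34, 0, 0, 0, 0, 0, 0, -0.24, 0, 0, 0, 0.04, -0.15, 0.1, -0.15, 0, 0, 0, 0.03, -0.14, 0.1, -0.15, 0, 0, 0, 0, 0, 0, 0, 0]}}

```text
time: 37.18
tool_pos: [0.4227, -0.1999, 0.1624]
ee_rot: [-3.139, 0.006, 3.064]
wrist_force: [-0.3, -0.4, -2.1]
width: 0.0137
finger_force: 30.0
```

{"api": "move_arm", "payload": {"motion": [0, -0.11, 0, -0.28, 0.09, -0.03, 0, 0, -0.11, 0, -0.28, 0.08, 0, 0, 0, -0.11, 0, -0.28, 0.09, 0.03, 0, 0, -0.11, 0, -0.27, 0.08, 0.04, 0, 0, 0, 0, 0, 0, 0, 0, 0, 0, 0, 0, 0, 0, 0]}}

```text
time: 37.68
tool_pos: [0.531, -0.1745, 0.1672]
ee_rot: [3.142, 0.34, 3.063]
wrist_force: [0.4, -0.4, -2.4]
width: 0.0135
finger_force: 30.0
```

```bash
python3 - <<'E'
from ck import *
st(); b=P(w=0); p,R=pose(-.060,.075,20.05)
b.to(p,R,dec=2).show(); snap('scene','s14');snap('top','t14')
E
```

```text
{'time': 37.6833, 'tool_pos': [0.531, -0.1745, 0.1672], 'ee_rot': [3.1415, 0.34, 3.0631], 'wrist_force': [0.4258, -0.4191, -2.4304], 'width': 0.0135, 'finger_force': 29.9989, 'joint_positions': [-0.5133, -0.1508, 1.6797, 0.1462, 1.305, -2.0221]}
[0,0,0,-0.18,0.02,0.25,0,0,-0.01,0,-0.19,0.02,0.24,0,0,0,0,-0.18,0.02,0.25,0,0,0,0,-0.18,0.02,0.25,0]
```

{"api": "move_arm", "payload": {"motion": [0, -0.01, 0, -0.18, 0.02, 0.25, 0, 0, 0, 0, -0.18, 0.02, 0.25, 0, 0, 0, 0, -0.18, 0.02, 0.25, 0, 0, 0, 0, -0.18, 0.02, 0.25, 0, 0, 0, 0, 0, 0, 0, 0, 0, 0, 0, 0, 0, 0, 0]}}

```text
time: 38.28
tool_pos: [0.6343, -0.1749, 0.0971]
ee_rot: [3.14, 0.347, 3.062]
wrist_force: [-1.1, 0.3, -2.1]
width: 0.0135
finger_force: 30.0
```

```bash
python3 - <<'E'
from ck import *
st(); s=snap('scene','s15');t=snap('top','t15')
cv2.imwrite('pics/v15.png',np.hstack([cv2.resize(t[110:215,330:435],(400,400),interpolation=2),cv2.resize(s[120:210,290:390],(400,400),interpolation=2)]))
b=P(w=0); p,R=pose(-.062,.036,20.05); b.to(p,R,dec=2).show()
E
```

```text
{'time': 38.2833, 'tool_pos': [0.6343, -0.1749, 0.0971], 'ee_rot': [3.1404, 0.3469, 3.0624], 'wrist_force': [-1.1158, 0.3248, -2.0994], 'width': 0.0135, 'finger_force': 29.9988, 'joint_positions': [-0.4204, 0.1017, 1.576, 0.1268, 1.1391, -1.9464]}
[0,0,0,0.09,0,0.19,0,0,0,0,0.08,0.01,0.18,0]
```

View pics/v15.png

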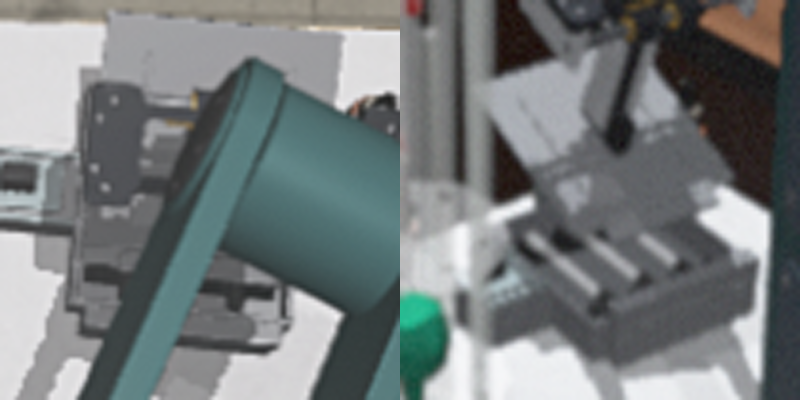

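```bash
python3 - <<'E'
from ck import *
o=robot.get_obs(); p=np.array(o['tool_pos']); Rt=Ro.from_euler('xyz',o['ee_rot']); rel=Ro.from_euler('z',180,degrees=True)*Ro.from_euler('x',180,degrees=True); Rc=Rt*rel.inv()
for name,dz in (('A tool',0),('B world',.0176)):
    Xm=X+np.array([0,0,dz])   # B: real tool = reported + dz at pick
    org=p+np.array([0,0,dz])-Rc.apply(Xm)
    for y in (.074,-.074):
        w=org+Rc.apply([.074,y,.004]); print(name,w.round(4),proj('top',w-np.array([.0015,-.0006,0])).round(1))
    Rk=Ro.from_euler('z',YAW,degrees=True); print(' lip in case',Rk.inv().apply(org+Rc.apply([-.0885,0,0])-O).round(4))
g=cv2.cvtColor(cv2.imread('pics/t15.png'),cv2.COLOR_BGR2GRAY)
print(g[108:122,370],g[108:122,400],g[112:122,350:366],sep='\n'); print(g[114:128,412:428])
E
```

```text
A tool [ 0.7053 -0.1068  0.1365] [357.7 111.9]
A tool [ 0.6935 -0.2544  0.1365] [419.8 118. ]
 lip in case [-0.0585 -0.0009  0.0766]
B world [ 0.7114 -0.1073  0.1375] [358.  109.3]
B world [ 0.6996 -0.2549  0.1376] [420.  115.4]
 lip in case [-0.0524 -0.0009  0.0777]
[146 146 148 148 144 146 161 163 163 161 162 162 162 162]
[148 146 148 148 147 141 133 139 148 161 159 160 159 158]
[[132 138 142 146 147 146 143 141 153 158 145 138 136 130 135 143]
 [124 131 136 139 141 140 136 133 156 171 152 139 135 126 134 146]
 [134 138 142 142 142 142 141 127 139 164 164 163 163 162 163 165]
 [173 169 170 164 163 163 163 140 135 162 164 163 163 163 163 163]
 [219 214 212 207 206 206 206 183 154 162 163 162 162 164 163 162]
 [224 224 224 224 224 225 227 205 162 161 162 162 162 163 162 162]
 [222 223 223 223 222 223 225 207 165 160 161 162 162 162 162 163]
 [220 221 222 221 222 222 225 209 169 161 161 163 161 162 162 162]
 [220 222 222 222 222 223 218 194 167 161 161 162 161 162 162 162]
 [222 221 221 221 222 223 209 174 165 161 160 162 162 162 161 161]]
[[122 123 126 130 131 131 132 132 131 132 133
[... 193 characters left out ...]
 196 194 199 202 170 165 163]
 [178 176 172 172 178 175 187 205 226 228 225 224 225 225 226 227]
 [156 156 156 156 157 156 156 166 199 225 223 221 222 223 223 222]
 [157 156 157 157 157 155 155 167 197 223 222 220 221 221 220 219]
 [158 157 157 157 156 156 155 177 224 225 221 221 221 221 220 220]
 [157 157 157 156 156 156 156 184 226 222 221 221 221 220 220 221]
 [157 157 156 157 156 155 156 179 225 222 221 221 221 220 219 220]
 [157 157 157 157 156 155 155 177 225 223 221 221 222 220 220 221]
 [156 156 157 157 156 154 156 191 226 223 221 222 222 222 220 221]
 [156 156 156 157 156 154 158 196 225 224 221 221 222 222 221 222]
 [157 156 157 156 155 155 158 195 225 222 221 220 221 221 222 222]]
```

```bash
sed -i 's/X=np.array(\[.001/X=np.array([.0025/' ck.py; python3 - <<'E'
from ck import *
b=P(w=0); p,R=pose(-.064,.037,20.05); b.to(p,R,dec=2).show(); b.rows=[]
p,R=pose(-.080,.033,20.05); b.to(p,R,n=4,dec=2).show()
E
```

```text
[0,0,0,0.09,0,0.18,0,0,0,0,0.08,0.01,0.18,0]
[0,0,0,0.04,0,-0.01,0,0,0,0,0.04,0,0,0,0,0,0,0.05,0,-0.01,0,0,0,0,0.04,0,0,0]
```

{"api": "move_arm", "payload": {"motion": [0, 0, 0, 0.09, 0, 0.18, 0, 0, -0.01, 0, 0.08, 0.01, 0.18, 0, 0, 0, 0, 0, 0, 0, 0, 0, 0, 0, 0, 0, 0, 0]}}

```text
time: 38.72
tool_pos: [0.6308, -0.1738, 0.061]
ee_rot: [3.142, 0.36, 3.062]
wrist_force: [-0.3, -0.4, -2.1]
width: 0.0135
finger_force: 30.0
```

```bash
cat >> ck.py <<'E'
def where():
    o=robot.get_obs(); p=np.array(o['tool_pos']); rel=Ro.from_euler('z',180,degrees=True)*Ro.from_euler('x',180,degrees=True); Rc=Ro.from_euler('xyz',o['ee_rot'])*rel.inv()
    Rk=Ro.from_euler('z',YAW,degrees=True); org=p-Rc.apply(X); e=(Rk.inv()*Rc).as_euler('zyx',degrees=True)
    print('lip',Rk.inv().apply(org+Rc.apply([-.0885,0,0])-O).round(4),'rear',Rk.inv().apply(org+Rc.apply([.074,0,0])-O).round(4),'yaw,pitch,roll',e.round(2),'F case',Rk.inv().apply(o['wrist_force']).round(1),'w',round(float(o['width']),4))
E
python3 - <<'E'
from ck import *
where(); b=P(w=0); p,R=pose(-.080,.034,20.05); b.to(p,R,n=4,dec=2).show()
E
```

```text
lip [-0.0641  0.0005  0.0357] rear [0.088  0.0006 0.093 ] yaw,pitch,roll [ 2.000e-02 -2.064e+01  1.000e-02] F case [-0.3 -0.4 -2.1] w 0.0135
[0,0,0,0.04,0,-0.01,0,0,0.01,0,0.04,0,-0.01,0,0,0,0,0.04,0,0,0,0,0,0,0.04,-0.01,-0.01,0]
```

{"api": "move_arm", "payload": {"motion": [0, 0, 0, 0.04, 0, -0.01, 0, 0, 0.01, 0, 0.04, 0, -0.01, 0, 0, 0, 0, 0.04, 0, 0, 0, 0, 0, 0, 0.04, 0, -0.01, 0, 0, 0, 0, 0, 0, 0, 0, 0, 0, 0, 0, 0, 0, 0]}}

```text
time: 39.22
tool_pos: [0.6159, -0.1724, 0.0584]
ee_rot: [-3.141, 0.354, 3.062]
wrist_force: [-0.5, 0.3, -1.7]
width: 0.014
finger_force: 30.0
```

```bash
python3 - <<'E'
from ck import *
where(); b=P(w=0); p,R=pose(-.087,.033,20.05); b.to(p,R,n=3,dec=2).show()
E
```

```text
lip [-0.0792  0.0006  0.0336] rear [0.0733 0.0007 0.09  ] yaw,pitch,roll [  0.05 -20.28   0.  ] F case [-0.5  0.3 -1.7] w 0.014
[0,0,0,0.03,0,-0.01,0,0,0,0,0.02,0,0,0,0,0.01,0,0.03,-0.01,-0.01,0]
```

{"api": "move_arm", "payload": {"motion": [0, 0, 0, 0.03, 0, -0.01, 0, 0, 0, 0, 0.02, 0, 0, 0, 0, 0, 0, 0.02, 0, -0.01, 0, 0, 0, 0, 0, 0, 0, 0, 0, 0, 0, 0, 0, 0, 0]}}

```text
time: 39.63
tool_pos: [0.6087, -0.1718, 0.0575]
ee_rot: [-3.142, 0.353, 3.062]
wrist_force: [0.3, 0.2, -2.4]
width: 0.0141
finger_force: 30.0
```

{"api": "move_arm", "payload": {"motion": [0, 0, 0, 0.02, 0, -0.01, 0, 0, 0, 0, 0, 0, 0, 0, 0, 0, 0, 0, 0, 0, 0]}}

```text
time: 39.88
tool_pos: [0.607, -0.1718, 0.0581]
ee_rot: [-3.141, 0.355, 3.062]
wrist_force: [1.5, -0.9, -2.7]
width: 0.0136
finger_force: 30.0
```

```bash
python3 - <<'E'
from ck import *
where()
E
```

```text
lip [-0.0881  0.0005  0.0332] rear [0.0643 0.0007 0.0897] yaw,pitch,roll [  0.05 -20.31  -0.  ] F case [ 1.6 -0.8 -2.7] w 0.0136
```

```bash
python3 - <<'E'
from ck import *
b=P(w=0); p,R=pose(-.0872,.031,20.05); b.to(p,R,n=1,dec=2)
for th in (15,12,9): p,R=pose(-.0874,.0308,th); b.to(p,R,n=2,dec=2)
b.show()
E
```

```text
[0,0.01,0,0,-0.01,0.03,0,0,0.05,0,0.01,0,0.04,0,0,0.06,0,0,0,0.04,0,0,0.03,0,0,0,0.02,0,0,0.03,0,0,0,0.03,0,0,0.04,0,0,0,0.02,0,0,0.03,0,0.01,0,0.03,0]
```

{"api": "move_arm", "payload": {"motion": [0, 0, 0, -0.01, 0, 0.02, 0, 0, 0.05, 0, 0, 0, 0.04, 0, 0, 0.06, 0, 0, 0, 0.04, 0, 0, 0, 0, 0, 0, 0, 0, 0, 0, 0, 0, 0, 0, 0]}}

```text
time: 40.3
tool_pos: [0.6112, -0.1718, 0.0483]
ee_rot: [3.141, 0.267, 3.063]
wrist_force: [0.1, -0.6, -2.4]
width: 0.0139
finger_force: 30.0
```

```bash
python3 - <<'E'
from ck import *
where(); b=P(w=0)
for th in (12,9): p,R=pose(-.0874,.0308,th); b.to(p,R,n=2,dec=2)
b.show()
E
```

```text
lip [-0.0857  0.0007  0.0312] rear [0.071  0.001  0.0741] yaw,pitch,roll [  0.1  -15.31   0.03] F case [ 0.2 -0.6 -2.4] w 0.0139
[0,0.04,0,0.01,0,0.03,0,0,0.03,0,0.01,-0.01,0.02,0,0,0.04,0,0,0,0.02,0,0,0.03,0,0.01,0,0.03,0]
```

{"api": "move_arm", "payload": {"motion": [0, 0.04, 0, 0.01, 0, 0.03, 0, 0, 0.03, 0, 0.01, -0.01, 0.02, 0, 0, 0.04, 0, 0, 0, 0.02, 0, 0, 0.03, 0, 0, 0, 0.02, 0, 0, 0, 0, 0, 0, 0, 0, 0, 0, 0, 0, 0, 0, 0]}}

```text
time: 40.8
tool_pos: [0.6109, -0.1729, 0.0392]
ee_rot: [3.141, 0.157, 3.063]
wrist_force: [-0.5, -0.9, -1.3]
width: 0.0138
finger_force: 30.0
```

```bash
python3 - <<'E'
from ck import *
where(); b=P(w=0)
for th in (6,3,0): p,R=pose(-.0874,.0305,th); b.to(p,R,n=2,dec=2)
b.show()
E
```

```text
lip [-0.0873 -0.0003  0.032 ] rear [ 0.0732 -0.0001  0.0575] yaw,pitch,roll [ 0.08 -9.    0.02] F case [-0.5 -0.9 -1.3] w 0.0138
[0,0.03,0,0,0,0.03,0,0,0.04,0,0.01,0,0.03,0,0,0.03,0,0,0,0.03,0,0,0.03,0,0,0,0.02,0,0,0.04,0,0,0,0.02,0,0,0.03,0,0.01,0,0.03,0]
```

{"api": "move_arm", "payload": {"motion": [0, 0.03, 0, 0, 0, 0.03, 0, 0, 0.03, 0, 0, 0, 0.02, 0, 0, 0, 0, 0, 0, 0, 0, 0, 0, 0, 0, 0, 0, 0]}}

```text
time: 41.13
tool_pos: [0.6114, -0.173, 0.0342]
ee_rot: [-3.142, 0.109, 3.062]
wrist_force: [-2.5, -1.2, -1.5]
width: 0.0137
finger_force: 30.0
```

```bash
python3 - <<'E'
from ck import *
where(); print(robot.get_obs()['wrist_torque'])
E
```

```text
lip [-0.087  -0.0004  0.0315] rear [ 0.0746 -0.0002  0.0492] yaw,pitch,roll [ 0.07 -6.23  0.  ] F case [-2.4 -1.4 -1.5] w 0.0137
[ 0.00178793  0.2057533  -0.03276464]
```

{"api": "move_arm", "payload": {"motion": [0, 0.03, 0, 0, 0, 0.03, 0, 0, 0, 0, 0, 0, 0, 0, 0, 0, 0, 0, 0, 0, 0]}}

```text
time: 41.38
tool_pos: [0.6121, -0.1732, 0.0318]
ee_rot: [-3.141, 0.086, 3.062]
wrist_force: [-1.4, 0.4, 0.6]
width: 0.0144
finger_force: 30.0
```

{"api": "move_arm", "payload": {"motion": [0, 0.03, 0, 0, 0, 0.02, 0, 0, 0, 0, 0, 0, 0, 0, 0, 0, 0, 0, 0, 0, 0]}}

```text
time: 41.63
tool_pos: [0.6125, -0.1733, 0.03]
ee_rot: [-3.141, 0.063, 3.062]
wrist_force: [-2.5, 0.7, 3.6]
width: 0.0137
finger_force: 30.0
```

```bash
python3 - <<'E'
from ck import *
where(); print(robot.get_obs()['wrist_torque'])
E
```

```text
lip [-0.0859 -0.0006  0.0314] rear [ 0.0763 -0.0004  0.0417] yaw,pitch,roll [ 0.06 -3.62 -0.02] F case [-2.6  0.5  3.6] w 0.0137
[ 0.01558989  0.22799903 -0.05991584]
```

{"api": "move_arm", "payload": {"motion": [0, 0.03, 0, 0.01, 0, 0.03, 0, 0, 0, 0, 0, 0, 0, 0, 0, 0, 0, 0, 0, 0, 0]}}

```text
time: 41.88
tool_pos: [0.6116, -0.1732, 0.0267]
ee_rot: [-3.141, 0.04, 3.062]
wrist_force: [-0.9, -0.3, 4.2]
width: 0.0138
finger_force: 30.0
```

{"api": "move_arm", "payload": {"motion": [0, 0.03, 0, 0, 0, 0.02, 0, 0, 0, 0, 0, 0, 0, 0, 0, 0, 0, 0, 0, 0, 0]}}

```text
time: 42.13
tool_pos: [0.6112, -0.173, 0.024]
ee_rot: [3.142, 0.015, 3.062]
wrist_force: [-2.4, 1.0, 3.0]
width: 0.0133
finger_force: 30.0
```

```bash
python3 - <<'E'
from ck import *
where(); print(robot.get_obs()['wrist_torque'])
E
```

```text
lip [-0.0871 -0.0004  0.0299] rear [ 0.0754 -0.0002  0.0322] yaw,pitch,roll [ 0.06 -0.83  0.  ] F case [-2.5  0.8  3. ] w 0.0133
[0.00322768 0.54526128 0.01024412]
```

{"api": "move_arm", "payload": {"motion": [0, 0.02, 0, 0, 0, 0.01, 0, 0, 0, 0, 0, 0, 0, 0, 0, 0, 0, 0, 0, 0, 0]}}

```text
time: 42.38
tool_pos: [0.6112, -0.1729, 0.0228]
ee_rot: [3.141, -0.001, 3.062]
wrist_force: [-0.6, -0.9, 0.6]
width: 0.0137
finger_force: 30.0
```

{"api": "move_arm", "payload": {"motion": [0, 0, 0, 0, 0, 0.02, 0, 0, 0, 0, 0, 0, 0, 0, 0, 0, 0, 0, 0, 0, 0]}}

```text
time: 42.63
tool_pos: [0.6112, -0.1729, 0.0227]
ee_rot: [-3.142, 0.0, 3.062]
wrist_force: [-3.8, -0.3, 7.3]
width: 0.0137
finger_force: 30.0
```

```bash
python3 - <<'E'
from ck import *
where(); print(robot.get_obs()['wrist_torque'])
E
```

```text
lip [-0.0869 -0.0003  0.0299] rear [ 0.0756 -0.0001  0.03  ] yaw,pitch,roll [ 0.06 -0.   -0.  ] F case [-3.7 -0.6  7.3] w 0.0137
[0.26087395 0.96828904 0.0184824 ]
```

{"api": "move_arm", "payload": {"motion": [0, 0, 0, 0, 0, -0.01, 0.5, 0, 0, 0, 0, 0, 0, 0.5, 0, 0, 0, 0, 0, 0, 0.5, 0, 0, 0, 0, 0, 0, 0.5, 0, 0, 0, 0, 0, 0, 0.5, 0, 0, 0, 0, 0, -0.3, 0.5, 0, 0, 0, 0, 0, -0.35, 1, 0, 0, 0, 0, 0, -0.35, 1, 0, 0, 0, 0, 0, -0.2, 1]}}

```text
time: 43.38
tool_pos: [0.613, -0.1735, 0.147]
ee_rot: [-3.14, 0.006, 3.062]
wrist_force: [0.0, -0.0, 0.5]
width: 0.0636
finger_force: 0.0
```

```bash
python3 - <<'E'
from ck import *
st(); b=P(w=1); b.to([.50,-.36,.17],Rd(130),dec=2).show()
E
```

```text
{'time': 43.3833, 'tool_pos': [0.613, -0.1735, 0.147], 'ee_rot': [-3.1399, 0.0059, 3.0624], 'wrist_force': [0.0287, -0.0427, 0.5151], 'width': 0.0636, 'finger_force': 0.0, 'joint_positions': [-0.3649, 0.286, 1.2149, 0.0001, 1.6346, -1.8564]}
[0,0,0.14,0.14,-0.28,-0.03,1,0,0,0.15,0.11,-0.29,-0.04,1,0,0,0.14,0.07,-0.3,-0.03,1,0,0,0.15,0.04,-0.31,-0.03,1,0,0.01,0.14,0,-0.31,-0.04,1,0,0,0.15,-0.03,-0.31,-0.03,1,0,0,0.14,-0.07,-0.31,-0.03,1]
```

{"api": "move_arm", "payload": {"motion": [0, 0, 0.14, 0.14, -0.28, -0.03, 1, 0, 0, 0.15, 0.11, -0.29, -0.04, 1, 0, 0, 0.14, 0.07, -0.3, -0.03, 1, 0, 0, 0.15, 0.04, -0.31, -0.03, 1, 0, 0, 0.14, 0, -0.31, -0.04, 1, 0, 0, 0.15, -0.03, -0.31, -0.03, 1, 0, 0, 0.14, -0.07, -0.31, -0.03, 1, 0, 0, 0, 0, 0, 0, 1]}}

```text
time: 44.05
tool_pos: [0.4958, -0.3651, 0.1659]
ee_rot: [-3.139, 0.002, 2.26]
wrist_force: [0.0, 0.0, 0.3]
width: 0.094
finger_force: 0.0
```

```bash
python3 - <<'E'
from ck import *
st(); t=snap('top','t16'); s=snap('scene','s16')
cv2.imwrite('pics/v16.png',np.hstack([cv2.resize(t[115:205,325:415],(500,500),interpolation=2),cv2.resize(s[140:215,310:375],(290,500),interpolation=2)]))
b=P(w=1); b.to([.60,-.2,.19],Rd(105),dec=2).to([.6176,-.048,.12],Rd(85.4),dec=2).to([.6176,-.048,.041],dec=2).show()
E
```

```text
{'time': 44.05, 'tool_pos': [0.4958, -0.3651, 0.1659], 'ee_rot': [-3.1388, 0.0023, 2.2595], 'wrist_force': [0.0156, 0.01, 0.3048], 'width': 0.094, 'finger_force': 0.0, 'joint_positions': [-0.725, 0.2369, 1.238, -0.0031, 1.665, -1.414]}
[0,0,0.09,0.1,0.3,-0.04,1,0,0,0.09,0.11,0.3,-0.04,1,0,0,0.1,0.14,0.28,-0.04,1,0,0,0.09,0.16,0.28,-0.04,1,0,0,0.09,0.18,0.26,-0.04,1,0,0,0.09,0.2,0.25,-0.05,1,0,0,0.09,0.28,0.11,0.14,1,0,0,0.09,0.3,0.1,0.14,1,0,0,0.08,0.29,0.07,0.14,1,0,0,0.09,0.3,0.05,0.14,1,0,0,0.09,0.31,0.03,0.14,1,0,0,0,0,0,0.26,1]
[0,0,0,0,0,0.27,1,0,0,0,0,0,0.26,1]
```

View pics/v16.png

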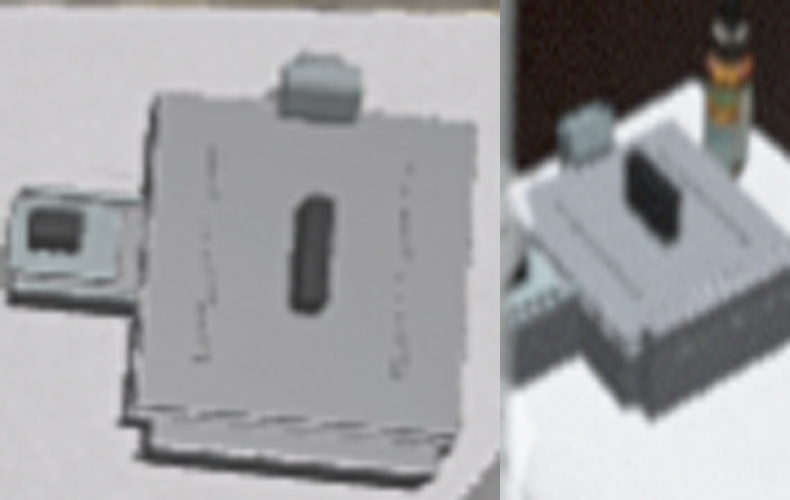

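{"api": "move_arm", "payload": {"motion": [0, 0, 0.09, 0.1, 0.3, -0.04, 1, 0, 0, 0.09, 0.11, 0.3, -0.04, 1, 0, 0, 0.1, 0.14, 0.28, -0.04, 1, 0, 0, 0.09, 0.16, 0.28, -0.04, 1, 0, 0, 0.09, 0.18, 0.26, -0.04, 1, 0, 0, 0.09, 0.2, 0.25, -0.05, 1, 0, 0, 0.09, 0.28, 0.11, 0.14, 1, 0, 0, 0.09, 0.3, 0.1, 0.14, 1, 0, 0, 0.08, 0.29, 0.07, 0.14, 1, 0, 0, 0.09, 0.3, 0.05, 0.14, 1, 0, 0, 0.09, 0.31, 0.03, 0.14, 1, 0, 0, 0, 0, 0, 0, 0.8]}}

```text
time: 45.15
tool_pos: [0.6157, -0.0385, 0.1163]
ee_rot: [-3.135, -0.004, 1.499]
wrist_force: [-0.7, -0.1, -0.4]
width: 0.0899
finger_force: 0.0
```

```bash
python3 - <<'E'
from ck import *
from m import comps
st(); b=P(w=.8); b.to([.6176,-.050,.041],Rd(85.4),dec=2).show()
g=cv2.cvtColor(cv2.imread('pics/t16.png'),cv2.COLOR_BGR2GRAY)
a,r,c=max(comps(g,((g<110)*255).astype('uint8'),(327,148,341,162)),key=lambda q:q[0]);print(r,onz('top',*r[0],.064))
E
```

```text
{'time': 45.15, 'tool_pos': [0.6157, -0.0385, 0.1163], 'ee_rot': [-3.1348, -0.0044, 1.4988], 'wrist_force': [-0.7206, -0.1082, -0.3806], 'width': 0.0899, 'finger_force': 0.0, 'joint_positions': [-0.1566, 0.2628, 1.3047, 0.0038, 1.5812, -0.0845]}
[0,0,0,-0.04,0.01,0.25,0.8,-0.01,0,0.01,-0.04,0.01,0.25,0.8,0,-0.01,0,-0.04,0.01,0.25,0.8]
((334.5, 156.0), (9.0, 8.0), 0.0) [ 0.61439328 -0.05592404  0.064     ]
```

{"api": "move_arm", "payload": {"motion": [0, 0, 0, -0.05, 0.01, 0.25, 0.7, 0, 0, 0, -0.05, 0.01, 0.25, 0.6, 0, 0, 0, -0.04, 0, 0.25, 0.5, 0, 0, 0, 0, 0, 0.1, 0.4, 0, 0, 0, 0, 0, 0, 0.3, 0, 0, 0, 0, 0, 0, 0.25, 0, 0, 0, 0, 0, 0, 0.25, 0, 0, 0, 0, 0, 0, 0.25, 0, 0, 0, 0, 0, 0, 0.25]}}

```text
time: 45.9
tool_pos: [0.6197, -0.0608, 0.0375]
ee_rot: [3.138, 0.0, 1.492]
wrist_force: [-0.3, 0.7, 0.4]
width: 0.0308
finger_force: 0.0
```

{"api": "move_arm", "payload": {"motion": [0, 0, 0, 0, 0, 0, 0.18, 0, 0, 0, 0, 0, 0, 0.15, 0, 0, 0, 0, 0, 0, 0, 0, 0, 0, 0, 0, 0, 0, 0, 0, 0, 0, 0, 0, 0]}}

```text
time: 46.32
tool_pos: [0.6168, -0.0605, 0.0361]
ee_rot: [-3.138, 0.0, 1.491]
wrist_force: [-4.2, 0.6, 4.6]
width: 0.0137
finger_force: 30.0
```

{"api": "move_arm", "payload": {"motion": [0, 0, 0, -0.04, 0, 0, 0, 0, 0, 0, -0.04, 0, 0, 0, 0, 0, 0, -0.04, 0, 0, 0, 0, 0, 0, -0.04, 0, 0, 0, 0, 0, 0, -0.04, 0, 0, 0, 0, 0, 0, 0, 0, 0, 0, 0, 0, 0, 0, 0, 0, 0]}}

```text
time: 46.9
tool_pos: [0.615, -0.0808, 0.0361]
ee_rot: [-3.138, 0.0, 1.491]
wrist_force: [-5.7, -0.3, 5.1]
width: 0.0137
finger_force: 30.0
```

{"api": "move_arm", "payload": {"motion": [0, 0, 0, -0.03, 0, 0, 0, 0, 0, 0, 0, 0, 0, 0, 0, 0, 0, 0, 0, 0, 0]}}

```text
time: 47.15
tool_pos: [0.6148, -0.0834, 0.0361]
ee_rot: [-3.138, -0.0, 1.491]
wrist_force: [-6.6, 0.8, 5.2]
width: 0.014
finger_force: 30.0
```

{"api": "move_arm", "payload": {"motion": [0, 0, 0, -0.02, 0, 0, 0, 0, 0, 0, 0, 0, 0, 0, 0, 0, 0, 0, 0, 0, 0]}}

```text
time: 47.4
tool_pos: [0.6147, -0.0845, 0.0362]
ee_rot: [-3.138, -0.002, 1.491]
wrist_force: [-5.1, 3.7, 5.3]
width: 0.0138
finger_force: 30.0
```

{"api": "move_arm", "payload": {"motion": [0, 0, 0, -0.02, 0, 0, 0, 0, 0, 0, 0, 0, 0, 0, 0, 0, 0, 0, 0, 0, 0]}}

```text
time: 47.65
tool_pos: [0.6147, -0.0845, 0.0362]
ee_rot: [-3.138, -0.005, 1.492]
wrist_force: [-5.4, 6.5, 5.3]
width: 0.0134
finger_force: 30.0
```

{"api": "move_arm", "payload": {"motion": [0, 0, 0, 0.03, 0, 0, 0.4, 0, 0, 0, 0, 0, 0, 0.5, 0, 0, 0, 0, 0, 0, 0.5, 0, 0, 0, 0, 0, 0, 0.5, 0, 0, 0, 0, 0, -0.1, 0.5, 0, 0, 0, 0, 0, -0.35, 0.5, 0, 0, 0, 0, 0, -0.35, 1, 0, 0, 0, 0, 0, -0.35, 1, 0, 0, 0, 0, 0, -0.2, 1, 0, 0, 0, 0, 0, 0, 1]}}

```text
time: 48.48
tool_pos: [0.6199, -0.0856, 0.1787]
ee_rot: [3.128, 0.002, 1.491]
wrist_force: [0.3, -1.5, 1.2]
width: 0.0704
finger_force: 0.0
```

{"api": "move_arm", "payload": {"motion": [0, 0, 0, -0.33, 0, 0, 1, 0, 0, 0, -0.33, 0, 0, 1, 0, 0, 0, -0.33, -0.1, 0, 1, 0, 0, 0, -0.33, -0.1, 0, 1, 0, 0, 0, -0.33, -0.15, 0, 1, 0, 0, 0, -0.33, -0.15, 0, 1, 0, 0, 0, -0.33, -0.15, 0, 1, 0, 0, 0, -0.33, -0.15, 0, 1, 0, 0, 0, -0.33, -0.15, 0, 1, 0, 0, 0, 0, 0, 0, 1, 0, 0, 0, 0, 0, 0, 1]}}

```text
time: 49.4
tool_pos: [0.4967, -0.3745, 0.1689]
ee_rot: [-3.14, -0.002, 1.488]
wrist_force: [0.6, 0.5, -0.3]
width: 0.0938
finger_force: 0.0
```

```bash
python3 - <<'E'
from m import *
st(); t=snap('top','t17'); g=cv2.cvtColor(t,cv2.COLOR_BGR2GRAY)
for a,r,c in comps(g,((g<110)*255).astype('uint8'),(329,148,351,162)): print(a,r,onz('top',*r[0],.064))
g0=cv2.cvtColor(cv2.imread('pics/t16.png'),cv2.COLOR_BGR2GRAY).astype(int)
print('change on cover/catch', np.abs(g.astype(int)-g0)[120:205,360:395].mean().round(2))
E
```

```text
{'time': 49.4, 'tool_pos': [0.4967, -0.3745, 0.1689], 'ee_rot': [-3.1399, -0.0016, 1.4876], 'wrist_force': [0.555, 0.4796, -0.2649], 'width': 0.0938, 'finger_force': 0.0, 'joint_positions': [-0.7373, 0.2537, 1.2115, 0.0002, 1.6787, -0.6541]}
54.0 ((343.75677490234375, 156.95945739746094), (9.370742797851562, 7.233555316925049), 9.462321281433105) [ 0.61232402 -0.07876946  0.064     ]
change on cover/catch 0.72
```

```bash
python3 -c "
from bench import robot
print(robot.close_job())"
```

```text
the job is handed in; nothing more can be done
None
```

The job is handed in at about 49 s: lock opened first, all three electrodes laid cap toward the slot in their own grooves, cover hooked and pressed flat with the catch over its back edge in the picture, lock pushed 24 mm to its home stop; I left the other bench items alone but did not check them again at the end.

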